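Reload the thread stand and spring its keeper bar shut

ROBOT

A 7-joint arm with a two-finger parallel gripper is mounted at the origin on the work surface. World frame = base frame: x ahead of the robot, y to its left, z up, the work surface at z = 0. Lengths are in m, angles in rad, forces in N, time in s.
With the tool pointing down it reaches from about 0.425 to 0.925 m from the base axis. Payload 6.8 kg.
Tool frame: the origin (TCP) lies on the centre line of the jaws, within the pads' length; the fingertips stand 25 mm ahead of it and the grasp point (between the pads) lies 6 mm ahead of it; z points along the fingers, y is the line along which they close (so a half turn about z gives the same grasp; the last joint's range is limited). The gripper opens to 85 mm and grips with 20 to 120 N. Pads are 22 mm wide; open, the fingers measure 114 mm over their backs; the gripper's body (76 mm by 85 mm) begins 54 mm behind the grasp point. The pads swing forward as they close: fully open they stand 13 mm farther back than shut.
Start: joints at [1.223, 0.477, 0.022, 1.555, -0.011, 1.109, -0.083], TCP at [0.16, -0.656, 0.256] pointing down, gripper open.
Joint ranges: [-2.96, 2.96], [-0.34, 2.1], [-1.41, 1.46], [0.24, 2.44], [-1.37, 4.51], [0.17, 1.92], [-2.96, 2.96]. Speed limits (rad/s): [2.39, 2.39, 3.14, 3.14, 3.14, 3.14, 3.14].

INTERFACE

Orientations are given as a unit quaternion [w, x, y, z].
In Python, from plant import state, read_camera, hand_in gives the robot as it stands.
- The arm moves only by the tool carry_out, never from a script. Its argument "steps" is one flat list of numbers, 4 for each row, row after row: the shift along the tool's x, y, z in m, then the turn about the tool's z in rad. A call has exactly 10 rows; each row is the pose to reach, as a shift and turn from the pose commanded when the call began, along the tool's axes at that moment; what a row does not reach only later rows make up. A row lasts 1/8 s, in which the tool goes at most 62.5 mm and 10.7 degrees, less where a joint would pass 70% of its speed; a pose out of reach is approached as far as the arm can. A call with a gripper value outside its range is refused whole. "gripper" is the closure, from 0 (fully open) to 1 (shut), set as the call begins (left out, the last holds). The fingers move at their own pace and stop on an object; "newtons" is the grip in N (left out, the last holds). Time passes only in rows, so rows that repeat a pose let the fingers close, or fill a call up. It gives the time, the measured TCP pose, the force, the opening and the grip force at its end, in the units of the state.
- state(): the state, without advancing time (a new reading comes with each control period).
- read_camera(name): name is "scene" or "top" or "wrist"; returns a dict with "image" (480x640x3 uint8, red, green, blue), "intrinsics" (3x3 intrinsics, pixels), "extrinsics" (4x4, takes a point from camera to world coordinates). Camera axes: x right, y up, looking along -z (the intrinsics and any distortion apply to the point x, -y, -z); pixel columns grow to the right and rows downward; lengths in m; the calibration is good to about 2 mm. A picture is of the moment at which its call begins. There is no depth.
- hand_in(): hands the job in; it is judged then, once.
The state is a dict: "clock": time; "qpos": joint angles; "joint_vel": joint speeds; "joint_efforts": joint torques, N m; "tool_pos": TCP position; "eef_rot": TCP orientation; "ft_force": force on the tool from outside, world axes, zero at the start; "ft_torque": the same for the moment, N m; "opening": finger opening in m; "finger_force": force on a finger pad.
Only numpy, scipy, OpenCV 4.12 (cv2) and the standard library are available. Lean on these libraries where they do the work, as an engineer would, in place of code of your own. Each camera call takes 0.05 s, during which the arm holds its last target. There are 200 camera calls.

TASK

Reload the hatter's thread stand: lift every empty cardboard core off its spindle and put it in the shallow wooden tray, then seat every full spool of thread that stands on the bench fully down on a spindle of its own. Then swing the keeper bar shut over the spools, put the hook of the tension spring down into the hole at the bar's free end, stretch the spring and drop its eye over the headed post so that it holds the bar shut. Do the job in that order, let go of everything, and leave the other things on the bench where they are.

Things in the scene. Friction and masses are not known exactly. Their poses are not given: they have to be found in the camera images.
- stand: Thread stand, fixed at a place and yaw that vary: wooden board 235 x 370 x 20 mm (x -155 to 80, y -180 to 190) with three spindles in a row along its y axis, a keeper bar on a pillar 22 mm thick (hinge axis at x 22, y -145) and a spring block of dark wood (x -150 to 2, y 128 to 172 mm, level top 95 mm above the bench) with a post. Origin on the bench under the middle spindle, z up.
- spindle0 (a point): Foot of spindle 0 (y -80 mm in the stand's frame), on its axis at the board's top, 20 mm above the bench; axes as the stand's. The spindle is a steel pin of 10 mm diameter that rises 78 mm above this point.
- spindle1 (a point): Foot of spindle 1 (y 0 mm in the stand's frame), on its axis at the board's top, 20 mm above the bench; axes as the stand's. The spindle is a steel pin of 10 mm diameter that rises 78 mm above this point.
- spindle2 (a point): Foot of spindle 2 (y 80 mm in the stand's frame), on its axis at the board's top, 20 mm above the bench; axes as the stand's. The spindle is a steel pin of 10 mm diameter that rises 78 mm above this point.
- bar (a joint): Angle of the keeper bar on its vertical hinge, rad: 0 = shut at a firm stop (bar along the stand's +y, edge over the rims of seated spools, which then cannot go on or off); grows as it swings out to the stand's +x, clockwise from above; starts at 0.65 to 0.85, limit 1.0. Flat steel, 16 x 10 mm, underside 84, top 94 mm above the bench, 4 mm over a seated spool. Stays where left (friction 0.12 N m).
- bar_knob (a point): Middle of the upright wooden knob on the keeper bar, 105 mm from the hinge axis along the bar: a cylinder of 16 mm diameter, 22 mm tall, its middle 115 mm and its top 126 mm above the bench.
- bar_hole (a point): Centre of the mouth of the through hole in the square plate (34 x 34 x 10 mm) at the bar's free end, at the bar's top, 94 mm above the bench, 295 mm from the hinge axis; hole diameter 12 mm. The axes are the bar's: y along the bar away from the hinge, z up. With the bar shut it lies at x 22, y 150 mm in the stand's frame.
- post (a point): Foot of the steel post, on its axis at the top of the spring block, 95 mm above the bench. Stem 8 mm diameter and 10 mm tall, then a head of 11 mm diameter and 3.5 mm tall (top 13.5 mm above this point). It is 148 mm from the hole of the shut bar, in the stand's -x direction.
- tray_in (a point): Centre of the inner floor of the shallow open wooden tray for empty cores (fixed at a place that varies; outside 120 mm in its x by 140 mm in its y, 40 mm tall, walls and floor 5 mm); 5 mm above the bench; axes as the tray's.
- spool0: Full spool of grey thread with wooden flanges, standing upright on the bench: 48 mm diameter, 60 mm tall, bore 16 mm right through, about 90 g. Origin at the centre of its underside, z along its axis, up. Spools are alike and may go on any spindle; two or three are present.
- spool1: Full spool of grey thread with wooden flanges, standing upright on the bench: 48 mm diameter, 60 mm tall, bore 16 mm right through, about 90 g. Origin at the centre of its underside, z along its axis, up. Spools are alike and may go on any spindle; two or three are present.
- spool2: Full spool of grey thread with wooden flanges, standing upright on the bench: 48 mm diameter, 60 mm tall, bore 16 mm right through, about 90 g. Origin at the centre of its underside, z along its axis, up. Spools are alike and may go on any spindle; two or three are present.
- core0: Empty cardboard core standing on one of the stand's spindles: tube of 30 mm diameter, 60 mm tall, bore 16 mm, 30 g. Origin at the centre of its underside, z along its axis. One or two are present; it may stand or lie in the tray.
- core1: Empty cardboard core standing on one of the stand's spindles: tube of 30 mm diameter, 60 mm tall, bore 16 mm, 30 g. Origin at the centre of its underside, z along its axis. One or two are present; it may stand or lie in the tray.
- spring: Tension spring, 65 g, lying at first along a fixed block (86 x 24 mm, 45 mm tall) with its hook overhanging. x axis from hook to eye, z up; origin over the hook pin at the level of the ferrules' undersides. Unstretched: hook pin (6 mm thick, pointing down) at x 0, square hook ferrule x 13 to 35 mm, coils (14 mm thick) to 81, eye ferrule 81 to 103, eye centre 115. Ferrules 14 mm wide, 16 mm tall.
- hook (a point): Lowest point of the hook pin, 12.5 mm below the spring's origin. With the pin down in the shut bar's hole the spring can lie level along the stand's -x on top of the spring block, resting on its ferrules.
- eye (a point): Centre of the flat level eye (wire ring, 18 mm inside, 26 mm outside diameter, 4 mm thick) at the other end, 8 mm above the ferrules' undersides; it moves away from the hook as the spring stretches, by at most 48 mm: 1.7 N before it starts, then 140 N/m, about 5 N on the post. Slightly stretched, the eye can be lifted over the post with the hook staying in (the coils bend, 0.1 N m/rad).
- eye_grip (a point): Centre of the ferrule beside the eye, 23 mm from the eye's centre on the hook's side, 8 mm above its underside.
- chalk: Bystander: flat block of white chalk 50 x 30 x 14 mm. Leave it alone.
- tin: Bystander: round brass pin tin, 60 mm diameter, 32 mm tall. Leave it alone.
- brush: Bystander: brush lying on the bench. Leave it alone.
- cup: Bystander: white cup, 68 mm diameter, 70 mm tall. Leave it alone.
- awl: Bystander: awl with a dark wooden handle, lying on the bench, 150 mm long. Leave it alone.
- mallet: Bystander: upright dark wooden mallet, 68 mm diameter, 200 mm tall. Leave it alone.
Mind the look-alikes: they are no part of the job. What is shaped like the spool2 but purple is not meant. Leave any white look-alike of the core0 alone.

How it is judged:
On the way, in this order (a step that is already met when the one before it is completed fails the run):
1. every empty core is in the tray and every full spool is seated on a spindle ((horizontal distance between spool0 and spindle0 below 0.006 m or horizontal distance between spool0 and spindle1 below 0.006 m or horizontal distance between spool0 and spindle2 below 0.006 m) and z of each of spool0, spool1, spool2 in the frame of spindle0 below 0.004 m and angle between each of spool0, spool1, spool2's own z axis and vertical below 0.08 rad and (horizontal distance between spool1 and spindle0 below 0.006 m or horizontal distance between spool1 and spindle1 below 0.006 m or horizontal distance between spool1 and spindle2 below 0.006 m) and (horizontal distance between spool2 and spindle0 below 0.006 m or horizontal distance between spool2 and spindle1 below 0.006 m or horizontal distance between spool2 and spindle2 below 0.006 m) and x of core0 in the frame of tray_in between -0.06 and 0.06 m and y of core0 in the frame of tray_in between -0.07 and 0.07 m and z of each of core0, core1 in the frame of tray_in below 0.05 m and x of core1 in the frame of tray_in between -0.06 and 0.06 m and y of core1 in the frame of tray_in between -0.07 and 0.07 m), for 0.2 s.
2. the keeper bar is swung shut (all of step 1 and value of joint bar below 0.04 rad), for 0.2 s.
3. the spring's hook is down in the bar's hole (horizontal distance between hook and bar_hole below 0.007 m and z of hook in the frame of bar_hole below -0.005 m), for 0.2 s.
4. the spring is stretched and its eye is over the post (all of step 3 and horizontal distance between eye and post below 0.009 m and z of eye in the frame of post below 0.011 m and horizontal distance between eye and hook above 0.124 m), for 0.2 s.
At the end, for the whole second after the job is handed in: Cores inside the tray; spools upright on spindles, within 4 mm of fully down; bar shut within 0.04 rad; hook pin at least 5 mm down in the bar's hole; eye round the post below its head (centre within 9 mm), hook to eye over 124 mm; all at rest. Absent items do not count (all of step 2 and all of step 4 and linear speed of each of spool0, spool1, spool2, core0, core1, spring below 0.02 m/s); the robot touches nothing.
It fails at once if one of the bystanders is pushed more than 50 mm (distance of any of chalk, tin, brush, cup, awl, mallet from where it was at the start of the episode above 0.05 m).
It fails at once if the mallet is knocked over (angle between mallet's own z axis and vertical above 0.7 rad).
Of spool0, spool1, spool2 only 2 to 3 are there at a start; the rules pass over those that are not, and their reading is None.
Of core0, core1 only 1 to 2 are there at a start; the rules pass over those that are not, and their reading is None.
At some moment in a run one of spool0, spool1, spool2 may be knocked a few centimetres aside while the robot is not near it.
It also fails if it takes over 210 s, if anything falls off the work surface, if the arm or the gripper's body presses on something with over 40 N, if the wrist force passes 120 N, or if a joint passes its speed limit or range.

## Working session

There is one attempt and no reset: what is moved stays moved. The work goes in short steps, Python scripts to look and compute and a tool call to move; the robot and the scene stay as the last step left them, time stands still between calls to the robot, and variables do not carry over. Pictures are saved under pics/ and viewed, at most 14 in all, crops included, and the job is handed in when it is done.

Besides the shell and the picture viewer there is one more tool, called after "Emit:" as name(argument=value, ...) on one line, values as JSON. carry_out: Moves the arm, as the interface text tells. Its arguments: {"type":"object","properties":{"steps":{"type":"array","items":{"type":"number"}},"gripper":{"type":"number"},"newtons":{"type":"number"}},"required":["steps"]}

```bash
ls; mkdir -p pics; cat > h.py <<'E'
import numpy as np, cv2, sys
from plant import state, read_camera, hand_in
def cam(n,save=None):
    c=read_camera(n)
    if save: cv2.imwrite(f'pics/{save}.png',c['image'][:,:,::-1])
    return c
def ray(c,u,v):
    K=np.array(c['intrinsics']);E=np.array(c['extrinsics'])
    d=np.linalg.inv(K)@[u,v,1.]; d=E[:3,:3]@np.array([d[0],-d[1],-d[2]])
    return E[:3,3],d
def at(c,u,v,z):
    o,d=ray(c,u,v); return (o+d*(z-o[2])/d[2])[:2].round(4)
def proj(c,p):
    K=np.array(c['intrinsics']);E=np.array(c['extrinsics'])
    q=E[:3,:3].T@(np.array(p)-E[:3,3]); q=K@[q[0],-q[1],-q[2]]; return (q[:2]/q[2]).round(1)
E
python3 - <<'E'
from h import *
c=cam('top','top');d=cam('scene','scene');w=cam('wrist','wrist')
for k in (c,d,w): print(np.array(k['intrinsics']).round(1).tolist(),np.array(k['extrinsics']).round(3).tolist(),[x for x in k])
print(state())
E
```

```text
pics
[[619.0, 0.0, 324.8], [0.0, 619.0, 241.7], [0.0, 0.0, 1.0]] [[-0.001, 0.992, -0.123, 0.304], [-1.0, -0.001, 0.002, 0.027], [0.002, 0.123, 0.992, 1.696], [0.0, 0.0, 0.0, 1.0]] ['image', 'intrinsics', 'extrinsics']
[[491.8, 0.0, 315.2], [0.0, 491.8, 238.3], [0.0, 0.0, 1.0]] [[-0.584, -0.506, 0.634, 1.292], [0.811, -0.381, 0.443, 0.567], [0.018, 0.774, 0.633, 0.89], [0.0, 0.0, 0.0, 1.0]] ['image', 'intrinsics', 'extrinsics']
[[340.3, 0.0, 321.1], [0.0, 340.3, 234.7], [0.0, 0.0, 1.0]] [[0.236, 0.937, 0.257, 0.225], [-0.972, 0.228, 0.061, -0.639], [-0.001, -0.265, 0.964, 0.373], [0.0, 0.0, 0.0, 1.0]] ['image', 'intrinsics', 'extrinsics']
{'clock': 0.15, 'qpos': array([ 1.22290674,  0.47765475,  0.02240548,  1.55619129, -0.01151203,
        1.10928985, -0.08307719]), 'joint_vel': array([-2.17447263e-04, -5.29126772e-04, -5.82048155e-04, -2.00459365e-03,
        8.62881078e-05, -1.07240969e-03, -5.26528986e-05]), 'joint_efforts': array([ 3.21685766e-03, -5.96925938e+01,  1.61039796e+00, -2.81490487e+01,
        1.26054752e-02,  6.55836600e-03, -2.33752601e-06]), 'tool_pos': array([ 0.1601812 , -0.65530155,  0.25553427]), 'eef_rot': array([-6.92762614e-04,  9.92821974e-01,  1.19599445e-01, -1.41907462e-04]), 'ft_force': array([0.60986102, 0.64440527, 0.06971929]), 'ft_torque': array([ 0.00048813, -0.05234572, -0.04306872]), 'finger_force': 0.0, 'opening': 0.08540984151734587}
```

View pics/top.png

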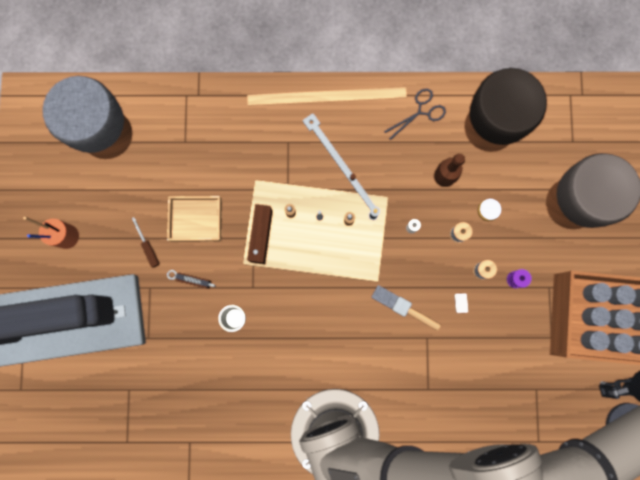

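View pics/scene.png

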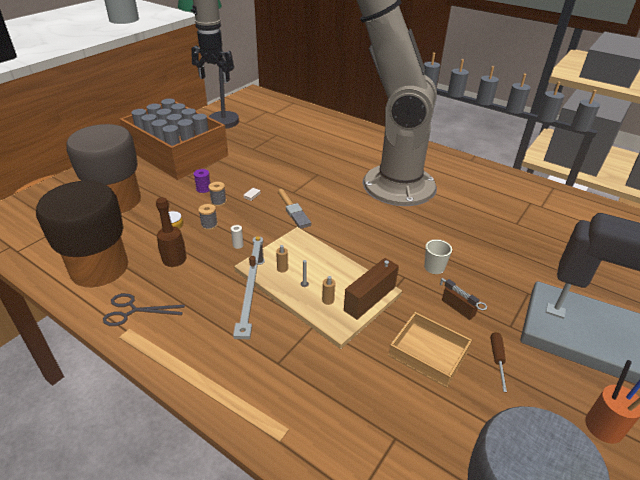

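The top view shows the two grey spools at (462,232) and (487,269), with the purple decoy at (520,278). The cores are at (290,210) and (349,217), and the white decoy core is at (414,225). The spindle at (320,217) is free. The bar runs from (375,213) to its plate at (311,121), the tray is at (194,218), and the spring lies from its eye at (172,274) to its hook at (213,285).

```bash
cat >> h.py <<'E'
def psi(s=None):
    s=s or state(); w,x,y,z=s['eef_rot']; return np.arctan2(2*(x*y+w*z),1-2*(y*y+z*z))
def go(p,ps=None,s=None):
    "tool-frame shift and turn from measured pose to world p (TCP), tool-x heading ps"
    s=s or state(); a=psi(s); d=np.array(p)-s['tool_pos']
    sh=[d[0]*np.cos(a)+d[1]*np.sin(a), d[0]*np.sin(a)-d[1]*np.cos(a), -d[2]]
    t=0 if ps is None else -((ps-a+np.pi)%(2*np.pi)-np.pi)
    return np.round(sh+[t],4)
E
python3 - <<'E'
from h import *
c=cam('top');d=cam('scene')
P=lambda n,u,v,z:print(n,at(c,u,v,z),np.hypot(*at(c,u,v,z)).round(3))
for n,u,v,z in [('spoolA',462,232,.06),('spoolB',487,269,.06),('coreL',290,210,.08),('coreR',349,217,.08),('spin1',320,216,.098),('hinge',375,213,.094),('hole',311,121,.094),('knob',353,176,.126),('eye',172,274,.053),('hook',213,285,.05),('tray',194,218,.03),('tin',490,209,.03),('whitecore',414,225,.06),('mallet',455,162,.2),('bTL',256,182,.02),('bTR',387,197,.02),('bBL',244,265,.02),('bBR',379,280,.02),('post',256,253,.1085)]: P(n,u,v,z)
for n,u,v,z in [('A',208,209,.06),('B',217,186,.06),('coreR',282,249,.08),('coreL',328,281,.08),('spin1',304,262,.098),('hole',243,329,.094),('knob',253,259,.126)]: print(n,at(d,u,v,z))
i=c['image'][190:310,380:560][:,:,::-1]; cv2.imwrite('pics/crop1.png',cv2.resize(i,None,fx=4,fy=4,interpolation=2))
E
```

```text
spoolA [ 0.533  -0.3427] 0.634
spoolB [ 0.4339 -0.4061] 0.594
coreL [0.5895 0.1155] 0.601
coreR [ 0.5706 -0.0405] 0.572
spin1 [0.5703 0.036 ] 0.571
hinge [ 0.5788 -0.1082] 0.589
hole [0.8281 0.06  ] 0.83
knob [ 0.6705 -0.0496] 0.672
eye [0.4222 0.4294] 0.602
hook [0.3931 0.3205] 0.507
tray [0.5765 0.3796] 0.69
tin [ 0.6005 -0.4278] 0.737
whitecore [ 0.552  -0.2149] 0.592
mallet [ 0.6884 -0.2987] 0.75
bTL [0.6786 0.2131] 0.711
bTR [ 0.6361 -0.148 ] 0.653
bBL [0.4488 0.2428] 0.51
bBR [ 0.4076 -0.1232] 0.426
post [0.4722 0.201 ] 0.513
A [ 0.5369 -0.3353]
B [ 0.4358 -0.3992]
coreR [ 0.565  -0.0416]
coreL [0.5903 0.1173]
spin1 [0.5868 0.0441]
hole [0.8258 0.0644]
knob [ 0.6746 -0.0385]
```

View pics/crop1.png

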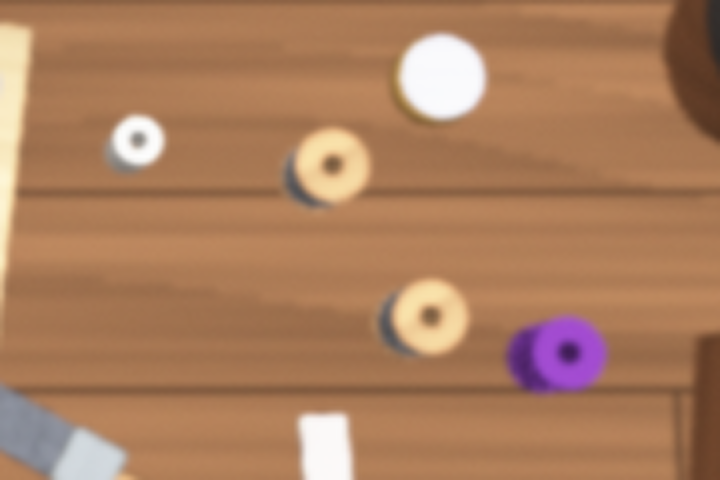

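Two grey-thread spools with wood flanges are confirmed, at crop pixels (333,165) and (431,315); the purple one and the white core are decoys. Moving above the stand for a close look.

```bash
python3 -c "
from h import *
print(go([.57,.036,.30],-.118))"
```

```text
[ 0.5622 -0.5744 -0.0442  0.3577]
```

Emit:
carry_out(steps=[0.056,-0.057,-0.044,0.036,0.112,-0.115,-0.044,0.072,0.169,-0.172,-0.044,0.107,0.225,-0.23,-0.044,0.143,0.281,-0.287,-0.044,0.179,0.337,-0.345,-0.044,0.215,0.394,-0.402,-0.044,0.25,0.45,-0.46,-0.044,0.286,0.506,-0.517,-0.044,0.322,0.562,-0.574,-0.044,0.358])

```text
clock: 1.5
tool_pos: [0.4754, -0.1235, 0.3004]
eef_rot: [0.0, 0.998, -0.06, 0.0]
ft_force: [1.2, -0.5, -0.4]
opening: 0.0854
finger_force: 0.0
```

```bash
python3 -c "
from h import *
s=state();print(s['clock'],s['tool_pos'],psi())
print(go([.57,.036,.30],-.118))"
```

```text
1.5 [ 0.47538185 -0.12349214  0.30043444] -0.11978167587595927
[ 0.0749 -0.1697  0.0004 -0.0018]
```

Emit:
carry_out(steps=[0.025,-0.057,0,0,0.05,-0.113,0,0,0.075,-0.17,0,0,0.075,-0.17,0,0,0.075,-0.17,0,0,0.075,-0.17,0,0,0.075,-0.17,0,0,0.075,-0.17,0,0,0.075,-0.17,0,0,0.075,-0.17,0,0], gripper=0.4)

```text
clock: 2.75
tool_pos: [0.5692, 0.0347, 0.3002]
eef_rot: [0.0, 0.998, -0.059, 0.0]
ft_force: [-0.0, 1.1, -0.0]
opening: 0.0513
finger_force: 0.0
```

```bash
python3 -c "
from h import *
s=state();print(s['clock'],s['tool_pos'],psi(),s['opening'])
c=cam('wrist','w1')
"
```

```text
2.75 [0.56915814 0.03468763 0.30018371] -0.11829950219555067 0.05133317659891651
```

View pics/w1.png

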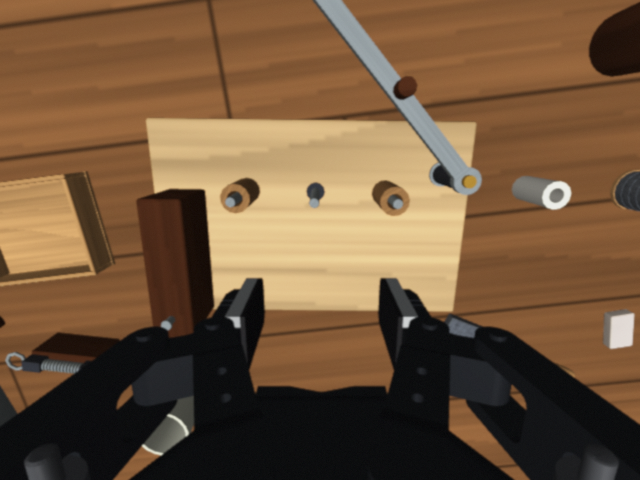

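The wrist view shows the spindle tips at (232,202), (315,203) and (398,204), the board's top corners at (147,119) and (476,122), and the hinge at (468,182). The post is at (167,323).

```bash
cat > fit.py <<'E'
from h import *
def stand(c,obs):
    # obs: list of (u,v,z,stand_x,stand_y)
    W=np.array([at(c,u,v,z) for u,v,z,_,_ in obs]);S=np.array([o[3:] for o in obs])
    Wm,Sm=W.mean(0),S.mean(0);a=(W-Wm);b=(S-Sm)
    th=np.arctan2((b[:,0]*a[:,1]-b[:,1]*a[:,0]).sum(),(a*b).sum())
    R=np.array([[np.cos(th),-np.sin(th)],[np.sin(th),np.cos(th)]]);t=Wm-R@Sm
    return th,t,(W-(S@R.T+t))
E
python3 - <<'E'
from fit import *
c=cam('wrist')
obs=[(232,202,.098,0,.08),(315,203,.098,0,0),(398,204,.098,0,-.08),(147,119,.02,.08,.19),(476,122,.02,.08,-.18),(468,182,.094,.022,-.145),(453,311,.02,-.155,-.18)]
th,t,r=stand(c,obs);print(th,t);print((r*1000).round(1))
for u,v,z in [(167,323,.1085)]: print('post',at(c,u,v,z))
R=np.array([[np.cos(th),-np.sin(th)],[np.sin(th),np.cos(th)]])
for n,p in dict(s0=(0,-.08),s1=(0,0),s2=(0,.08),hole=(.022,.15),post=(-.126,.15)).items(): print(n,(R@p+t).round(4))
for u,v in [(394,201),(235,198)]: print('core',at(c,u,v,.08))
print('eye',at(c,15,362,.053),'trayTR corner',at(c,85,173,.04),at(c,113,263,.04))
E
```

```text
-0.1294261007914438 [0.57968305 0.03996431]
[[ 0.2 -1.7]
 [ 0.2 -0.6]
 [ 0.1  0.6]
 [-1.4 -2.2]
 [-0.5  2.5]
 [-1.  -0. ]
 [ 2.4  1.5]]
post [0.4774 0.2034]
s0 [ 0.5694 -0.0394]
s1 [0.5797 0.04  ]
s2 [0.59   0.1193]
hole [0.6209 0.1859]
post [0.4741 0.205 ]
core [ 0.5693 -0.0387]
core [0.5913 0.1189]
eye [0.4188 0.435 ] trayTR corner [0.633  0.2881] [0.5273 0.2869]
```

```bash
python3 -c "
from h import *
print(go([.5694,-.0392,.068],-.129))"
```

```text
[0.0089 0.0734 0.2321 0.0108]
```

Emit:
carry_out(steps=[0.009,0.04,0.03,0.011,0.009,0.073,0.06,0.011,0.009,0.073,0.1,0.011,0.009,0.073,0.13,0.011,0.009,0.073,0.16,0.011,0.009,0.073,0.185,0.011,0.009,0.073,0.21,0.011,0.009,0.073,0.225,0.011,0.009,0.073,0.232,0.011,0.009,0.073,0.232,0.011])

```text
clock: 4.1
tool_pos: [0.5697, -0.0387, 0.0682]
eef_rot: [-0.0, 0.998, -0.065, 0.0]
ft_force: [-0.1, 0.1, 0.7]
opening: 0.0512
finger_force: 0.0
```

Emit:
carry_out(steps=[0,0,0,0,0,0,0,0,0,0,0,0,0,0,0,0,0,0,0,0,0,0,-0.02,0,0,0,-0.05,0,0,0,-0.08,0,0,0,-0.1,0,0,0,-0.1,0], gripper=1, newtons=25)

```text
clock: 5.35
tool_pos: [0.5707, -0.0388, 0.1706]
eef_rot: [0.0, 0.998, -0.065, 0.002]
ft_force: [-0.8, 0.0, -0.0]
opening: 0.0289
finger_force: 25.4
```

```bash
python3 -c "
from h import *
s=state();print(s['clock'],s['tool_pos'],psi(),s['opening'],s['ft_force'])
c=cam('wrist','w2');d=cam('top','t2')
# tray by wood colour in first top view with scene corner check
print(go([.5765,.3796,.168],0))
"
```

```text
5.35 [ 0.57065383 -0.03877845  0.17055141] -0.12935263881024608 0.02894902336141512 [-0.7650391   0.03610842 -0.02832296]
[-4.670e-02 -4.159e-01  1.000e-04 -1.293e-01]
```

View pics/w2.png

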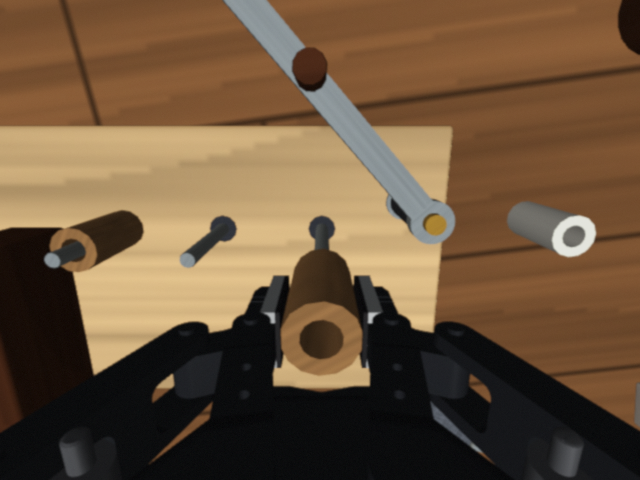

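Emit:
carry_out(steps=[-0.005,-0.045,-0.02,-0.013,-0.009,-0.09,-0.02,-0.026,-0.014,-0.14,-0.02,-0.04,-0.02,-0.19,-0.02,-0.055,-0.026,-0.24,-0.02,-0.07,-0.032,-0.29,-0.02,-0.09,-0.038,-0.34,-0.02,-0.11,-0.044,-0.39,-0.02,-0.13,-0.047,-0.416,-0.02,-0.13,-0.047,-0.416,-0.02,-0.13])

```text
clock: 6.7
tool_pos: [0.5745, 0.3825, 0.1865]
eef_rot: [-0.0, 1.0, 0.003, -0.001]
ft_force: [-0.4, -0.3, -0.6]
opening: 0.0289
finger_force: 25.4
```

```bash
python3 -c "
from h import *
s=state();print(s['clock'],s['tool_pos'],psi(),s['opening'],s['ft_force'])
c=cam('wrist','w3')
"
```

```text
6.7 [0.57452587 0.38252233 0.18645025] 0.00508067401440059 0.02893156922022616 [-0.39704432 -0.33354252 -0.59505958]
```

View pics/w3.png

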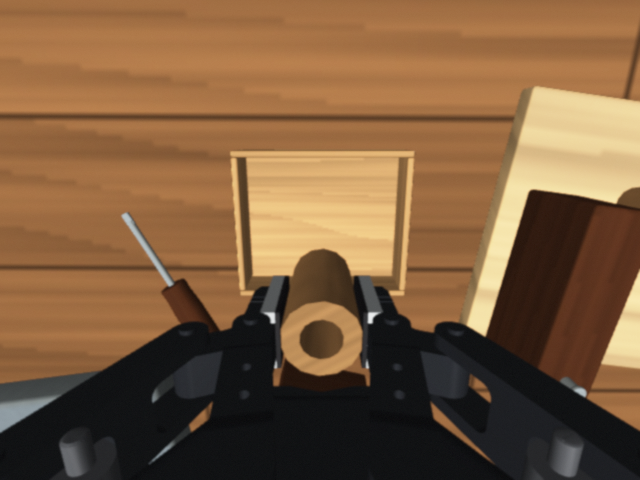

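The tray's outer rim corners are at (231,152), (413,152), (404,294) and (240,294).

```bash
python3 -c "
from h import *
c=cam('wrist')
q=[at(c,u,v,.04) for u,v in [(231,152),(413,152),(404,294),(240,294)]];print(q)
m=np.mean(q,0);print(m)
print(go([m[0]+.022,m[1]+.025,.06],0))
"
```

```text
[array([0.6338, 0.4482]), array([0.634 , 0.3109]), array([0.5172, 0.3099]), array([0.5171, 0.4487])]
[0.575525 0.379425]
[ 0.0213 -0.0257  0.1267  0.0007]
```

Emit:
carry_out(steps=[0.021,-0.026,0.01,0,0.021,-0.026,0.05,0,0.021,-0.026,0.08,0,0.021,-0.026,0.1,0,0.021,-0.026,0.115,0,0.021,-0.026,0.125,0,0.021,-0.026,0.128,0,0.021,-0.026,0.128,0,0.021,-0.026,0.128,0,0.021,-0.026,0.128,0])

```text
clock: 8.05
tool_pos: [0.5977, 0.406, 0.0607]
eef_rot: [-0.0, 1.0, 0.0, 0.0]
ft_force: [0.2, 0.3, -0.4]
opening: 0.0287
finger_force: 25.4
```

Emit:
carry_out(steps=[0,0,0,0,0,0,0,0,0,0,0,0,0,0,0,0,0,0,-0.03,0,0,0,-0.07,0,0,0,-0.11,0,0,0,-0.13,0,0,0,-0.13,0,0,0,-0.13,0], gripper=0.53)

```text
clock: 9.3
tool_pos: [0.5968, 0.405, 0.1881]
eef_rot: [0.001, 1.0, 0.0, -0.001]
ft_force: [-0.1, -0.4, -0.4]
opening: 0.0398
finger_force: 0.0
```

```bash
python3 -c "
from h import *
s=state();print(s['clock'],s['tool_pos'],psi(),s['opening'],s['ft_force'])
print(go([.5905,.1190,.19],-.129))
"
```

```text
9.3 [0.59683977 0.40502644 0.18809014] 0.0008070468728346538 0.03980908420857961 [-0.12158715 -0.43430669 -0.44687592]
[-0.0066  0.286  -0.0019  0.1298]
```

Next, the second core: move above it with the gripper at 51 mm, then descend.

Emit:
carry_out(steps=[0,0.05,0,0.03,-0.002,0.1,0,0.06,-0.004,0.15,0,0.09,-0.006,0.2,0,0.12,-0.0065,0.245,0,0.13,-0.0065,0.275,0,0.13,-0.0065,0.286,0,0.13,-0.0065,0.286,0,0.13,-0.0065,0.286,0,0.13,-0.0065,0.286,0,0.13], gripper=0.4)

```text
clock: 10.55
tool_pos: [0.591, 0.1216, 0.19]
eef_rot: [-0.0, 0.998, -0.063, -0.0]
ft_force: [-0.5, -0.2, 0.5]
opening: 0.051
finger_force: 0.0
```

```bash
python3 -c "
from h import *
s=state();print(s['clock'],s['tool_pos'],psi(),s['opening'],s['ft_force'])
print(go([.5905,.1190,.068],-.129))
c=cam('wrist','w4')
"
```

```text
10.55 [0.59099408 0.12160464 0.19004682] -0.12683501248867704 0.05100001925156434 [-0.50529257 -0.16659615  0.46704605]
[-0.0002  0.0026  0.122   0.0022]
```

View pics/w4.png

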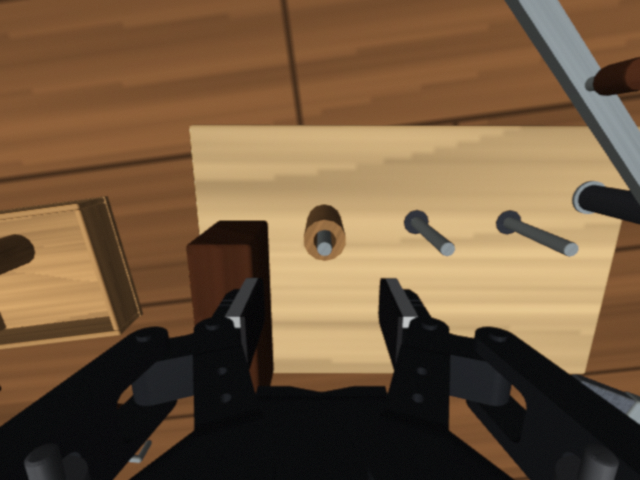

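Core 0 is in the tray at (10,250). The spindle tips are at (324,250), (447,249) and (571,249), so I'll refine the stand's pose from these.

```bash
python3 - <<'E'
from fit import *
c=cam('wrist')
obs=[(324,250,.098,0,.08),(447,249,.098,0,0),(571,249,.098,0,-.08),(191,126,.02,.08,.19)]
th,t,r=stand(c,obs);print(th,t);print((r*1000).round(1))
R=np.array([[np.cos(th),-np.sin(th)],[np.sin(th),np.cos(th)]])
for n,p in dict(s0=(0,-.08),s1=(0,0),s2=(0,.08),hole=(.022,.15),post=(-.126,.15)).items(): print(n,(R@p+t).round(4))
E
```

```text
-0.1297093767904217 [0.57944908 0.03981094]
[[-0.3  0.6]
 [ 0.6  1. ]
 [ 0.7  0.8]
 [-1.  -2.4]]
s0 [ 0.5691 -0.0395]
s1 [0.5794 0.0398]
s2 [0.5898 0.1191]
hole [0.6207 0.1857]
post [0.4739 0.2048]
```

Emit:
carry_out(steps=[0,0.0025,0.02,0.002,0,0.0025,0.045,0.002,0,0.0025,0.07,0.002,0,0.0025,0.09,0.002,0,0.0025,0.107,0.002,0,0.0025,0.117,0.002,0,0.0025,0.122,0.002,0,0.0025,0.122,0.002,0,0.0025,0.122,0.002,0,0.0025,0.122,0.002])

```text
clock: 11.9
tool_pos: [0.5913, 0.1178, 0.072]
eef_rot: [0.0, 0.998, -0.065, 0.001]
ft_force: [-13.3, -5.3, 31.1]
opening: 0.0512
finger_force: 15.3
```

Emit:
carry_out(steps=[0,0,0,0,0,0,0,0,0,0,0,0,0,0,0,0,0,0,0,0,0,0,-0.02,0,0,0,-0.05,0,0,0,-0.08,0,0,0,-0.12,0,0,0,-0.12,0], gripper=1)

```text
clock: 13.15
tool_pos: [0.593, 0.118, 0.1923]
eef_rot: [-0.001, 0.998, -0.066, 0.003]
ft_force: [-0.3, -0.2, -1.1]
opening: 0.0296
finger_force: 25.4
```

```bash
python3 -c "
from h import *
s=state();print(s['clock'],s['tool_pos'],psi(),s['opening'],s['ft_force'])
print(go([.5755-.026,.3794-.025,.19],0))
"
```

```text
13.15 [0.59298832 0.11799885 0.19226384] -0.13152578816747337 0.029631230887911024 [-0.31451817 -0.19850772 -1.13715946]
[-0.0741 -0.2287  0.0023 -0.1315]
```

The left finger touched the spring block on the way down (31 N), but the core is held. On to the tray. For the spools I'll turn the jaws 90° here.

Emit:
carry_out(steps=[-0.008,-0.025,-0.01,-0.013,-0.016,-0.05,-0.01,-0.026,-0.026,-0.08,-0.01,-0.04,-0.036,-0.11,-0.01,-0.06,-0.046,-0.14,-0.01,-0.08,-0.056,-0.17,-0.01,-0.1,-0.066,-0.205,-0.01,-0.12,-0.074,-0.229,0,-0.13,-0.074,-0.229,0.002,-0.13,-0.074,-0.229,0.002,-0.13])

```text
clock: 14.4
tool_pos: [0.5471, 0.3536, 0.1855]
eef_rot: [0.001, 1.0, -0.0, -0.001]
ft_force: [-0.3, -0.9, -0.5]
opening: 0.0298
finger_force: 25.4
```

```bash
python3 -c "
from h import *
s=state();print(s['clock'],s['tool_pos'],psi(),s['opening'],s['ft_force'])
print(go([.5755-.026,.3794-.025,.062],0))
c=cam('wrist','w5')
"
```

```text
14.4 [0.54705711 0.35361331 0.18550659] -0.0009310151194725503 0.02979717197860302 [-0.30253108 -0.93765279 -0.47380609]
[ 0.0024 -0.0008  0.1235 -0.0009]
```

View pics/w5.png

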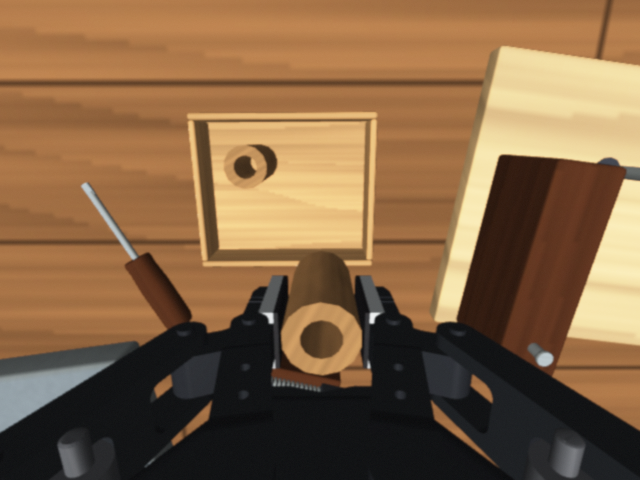

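The first core stands in the tray at (250,165), and the post head is at (542,355). Setting the second core down in the free corner.

Emit:
carry_out(steps=[0.002,0,0.03,0,0.002,0,0.06,0,0.002,0,0.085,0,0.002,0,0.105,0,0.002,0,0.118,0,0.002,0,0.124,0,0.002,0,0.125,0,0.002,0,0.125,0,0.002,0,0.125,0,0.002,0,0.125,0])

```text
clock: 15.7
tool_pos: [0.5497, 0.3542, 0.0616]
eef_rot: [-0.0, 1.0, -0.001, 0.0]
ft_force: [-0.5, 0.4, 0.2]
opening: 0.0301
finger_force: 25.4
```

Emit:
carry_out(steps=[0,0,0,0,0,0,0,0,0,0,0,0,0,0,-0.003,0,0,0,-0.03,0,0,0,-0.08,0,0,0,-0.13,0,0,0,-0.18,0,0,0,-0.2,0,0,0,-0.2,0], gripper=0.5)

```text
clock: 16.95
tool_pos: [0.5499, 0.3544, 0.2624]
eef_rot: [-0.001, 1.0, -0.001, 0.001]
ft_force: [-0.0, 0.1, -0.3]
opening: 0.0428
finger_force: 0.0
```

```bash
python3 -c "
from h import *
s=state();print(s['clock'],s['tool_pos'],psi(),s['opening'],s['ft_force'])
c=cam('wrist','w6')
print('post',at(c,0,0,.1085))
print(go([.50,-.38,.26],.0))
"
```

```text
16.95 [0.5499039  0.35442285 0.26236646] -0.0013496142829169254 0.042755622511768454 [-0.01041778  0.06959557 -0.34478512]
post [0.7125 0.5784]
[-4.830e-02  7.338e-01  4.000e-04 -1.300e-03]
```

View pics/w6.png

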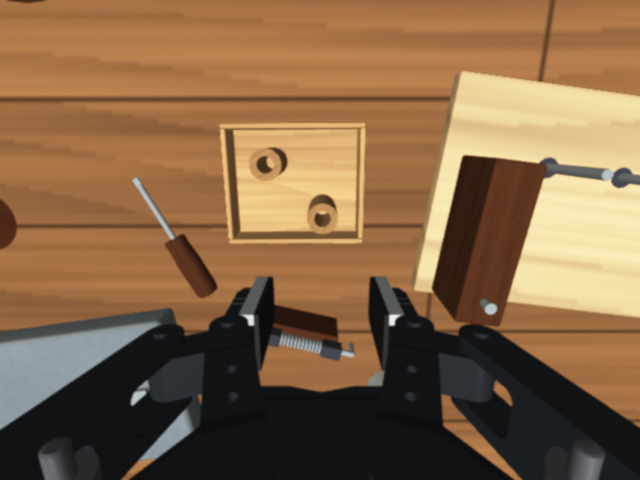

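```bash
python3 -c "
from h import *
print(state()['qpos'].round(3))
c=cam('top')
for u,v,z in [(463.2,231.2,.06),(487.7,268.8,.06),(522,278,.06)]: print(at(c,u,v,z))
i=c['image'].astype(int)
m=((i[:,:,0]>200)&(i[:,:,1]>160)&(i[:,:,2]>90)&(i[:,:,2]<215)).astype(np.uint8)
n,l,st,ce=cv2.connectedComponentsWithStats(m[190:300,430:540])
for a,b in zip(st,ce):
  if 60<a[4]<500: print(a,b+[430,190],at(c,*(b+[430,190]),.06))
"
```

```text
[-0.313  0.486 -0.499  1.578  0.248  1.142 -2.439]
[ 0.5351 -0.346 ]
[ 0.4345 -0.408 ]
[ 0.41   -0.4979]
[ 24  32  18  19 240] [462.72083333 230.75      ] [ 0.5363 -0.3447]
[ 49  70  18  18 240] [487.42083333 268.36666667] [ 0.4356 -0.4073]
```

Emit:
carry_out(steps=[0,0.05,0,-0.15,0,0.1,0,-0.3,0,0.16,0,-0.45,0,0.22,0,-0.6,0,0.28,0,-0.75,0,0.34,0,-0.9,0,0.4,0,-1.05,0,0.45,0,-1.2,-0.01,0.5,0,-1.35,-0.014,0.55,0,-1.44], gripper=0)

```text
clock: 18.3
tool_pos: [0.5331, -0.1975, 0.2588]
eef_rot: [-0.002, 0.751, 0.66, -0.001]
ft_force: [0.9, -0.5, 1.2]
opening: 0.0854
finger_force: 0.0
```

```bash
python3 -c "
from h import *
s=state();print(s['clock'],s['tool_pos'],psi(),s['opening'],s['qpos'].round(2))
print(go([.5362,-.345,.20],1.441))
"
```

```text
18.3 [ 0.53306216 -0.19747683  0.25876928] 1.4423080982074885 0.08542807522268413 [ 0.75  0.37 -0.64  1.78  0.25  1.08 -0.1 ]
[-0.1459  0.022   0.0588  0.0013]
```

Emit:
carry_out(steps=[-0.05,0.01,0.01,0,-0.1,0.02,0.03,0,-0.146,0.022,0.058,0,-0.146,0.022,0.058,0,-0.146,0.022,0.058,0,-0.146,0.022,0.058,0,-0.146,0.022,0.058,0,-0.146,0.022,0.058,0,-0.146,0.022,0.058,0,-0.146,0.022,0.058,0])

```text
clock: 19.55
tool_pos: [0.5374, -0.3435, 0.2033]
eef_rot: [0.0, 0.752, 0.659, 0.0]
ft_force: [0.3, 0.4, 0.4]
opening: 0.0853
finger_force: 0.0
```

```bash
python3 -c "
from h import *
s=state();print(s['clock'],s['tool_pos'],psi(),s['opening'])
c=cam('wrist','w7')
i=c['image'].astype(int)
m=((i[:,:,0]>190)&(i[:,:,1]>150)&(i[:,:,2]>80)&(i[:,:,2]<215)).astype(np.uint8)
n,l,st,ce=cv2.connectedComponentsWithStats(m)
for a,b in zip(st,ce):
  if 300<a[4]<20000:
    cx=a[0]+a[2]/2;cy=a[1]+a[3]/2; print(a,b.round(1),at(c,*b,.06),at(c,cx,cy,.06))
print(proj(c,[.5362,-.345,.06]))
"
```

```text
19.55 [ 0.53743972 -0.34353154  0.20326308] 1.4388034822747275 0.08531610574102223
[  20   79   31  109 1575] [ 34.4 131.7] [ 0.3385 -0.2424] [ 0.3388 -0.2437]
[ 288  199   60   58 2430] [317.5 227.5] [ 0.5343 -0.3419] [ 0.5347 -0.3423]
[219 291  18  46 561] [226.8 313.7] [ 0.4478 -0.4064] [ 0.4487 -0.4068]
[320.4 231. ]
```

View pics/w7.png

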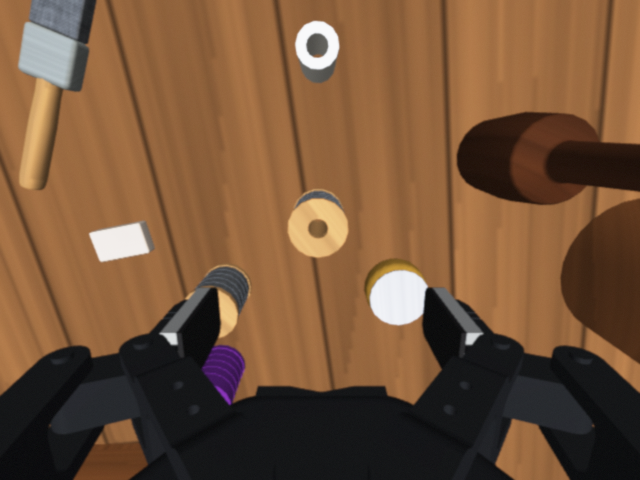

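The spool is at (318,228). The white core at (317,45), the tin at (397,296) and the mallet at (550,157) are all clear of the fingers. Descending.

Emit:
carry_out(steps=[0.001,-0.003,0.03,0,0.001,-0.003,0.06,0,0.001,-0.003,0.09,0,0.001,-0.003,0.115,0,0.001,-0.003,0.135,0,0.001,-0.003,0.147,0,0.001,-0.003,0.152,0,0.001,-0.003,0.152,0,0.001,-0.003,0.152,0,0.001,-0.003,0.152,0])

```text
clock: 20.85
tool_pos: [0.5349, -0.3424, 0.0518]
eef_rot: [0.001, 0.752, 0.659, 0.0]
ft_force: [-0.7, -0.4, -0.6]
opening: 0.0853
finger_force: 0.0
```

Emit:
carry_out(steps=[0,0,0,0,0,0,0,0,0,0,0,0,0,0,0,0,0,0,0,0,0,0,0,0,0,0,-0.03,0,0,0,-0.07,0,0,0,-0.11,0,0,0,-0.12,0], gripper=1, newtons=40)

```text
clock: 22.1
tool_pos: [0.5356, -0.3426, 0.1733]
eef_rot: [0.002, 0.752, 0.659, 0.001]
ft_force: [0.2, -0.6, -1.4]
opening: 0.0457
finger_force: 41.4
```

```bash
python3 -c "
from h import *
s=state();print(s['clock'],s['tool_pos'],psi(),s['opening'],s['ft_force'])
print(go([.5796,.0399,.20],1.441))
"
```

```text
22.1 [ 0.53560596 -0.34257352  0.17332905] 1.4386702710202157 0.04573861405925927 [ 0.22911165 -0.59245835 -1.38525508]
[ 0.3849 -0.0068 -0.0267 -0.0023]
```

Emit:
carry_out(steps=[0.04,-0.001,-0.026,0,0.085,-0.002,-0.03,0,0.135,-0.003,-0.03,0,0.185,-0.004,-0.03,0,0.235,-0.005,-0.03,0,0.285,-0.006,-0.03,0,0.33,-0.007,-0.03,0,0.365,-0.007,-0.027,0,0.385,-0.007,-0.027,-0.002,0.385,-0.007,-0.027,-0.002])

```text
clock: 23.35
tool_pos: [0.578, 0.0414, 0.1974]
eef_rot: [-0.001, 0.751, 0.661, -0.0]
ft_force: [0.4, -0.6, -1.0]
opening: 0.0462
finger_force: 41.4
```

```bash
python3 -c "
from h import *
s=state();print(s['clock'],s['tool_pos'],psi(),s['opening'])
print(go([.5796,.0399,.20],1.441))
c=cam('wrist','w8')
p=s['tool_pos']
for q in [[p[0],p[1],p[2]+.009],[.5795,.04,.02],[.5795,.04,.098]]: print(proj(c,q))
"
```

```text
23.35 [0.57795105 0.04138317 0.1974359 ] 1.4431277186433664 0.04623137918282931
[-0.0013  0.0018 -0.0026  0.0021]
[323.1 334.6]
[323.7 220.8]
[324.7 247.2]
```

View pics/w8.png

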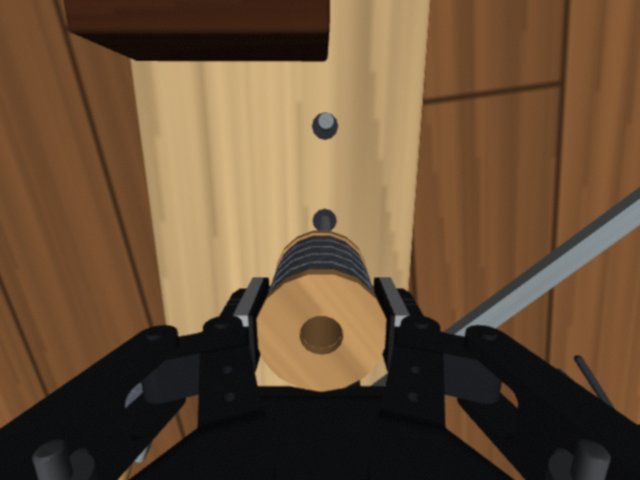

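The bore centre is at (321,335), and the spindle feet are at (325,219) and (325,126). That needs a shift of about 3 mm along tool y before lowering.

Emit:
carry_out(steps=[0,0.003,0.0,0,0,0.003,0.02,0,0,0.003,0.04,0,0,0.003,0.055,0,0,0.003,0.07,0,0,0.003,0.085,0,0,0.003,0.1,0,0,0.003,0.113,0,0,0.003,0.12,0,0,0.003,0.122,0])

```text
clock: 24.65
tool_pos: [0.5812, 0.0401, 0.0758]
eef_rot: [-0.0, 0.752, 0.66, -0.0]
ft_force: [0.7, -0.0, -0.4]
opening: 0.0463
finger_force: 41.4
```

```bash
python3 -c "
from h import *
s=state();print(s['clock'],s['tool_pos'],psi(),s['opening'],s['ft_force'],s['ft_torque'])
"
```

```text
24.65 [0.58120814 0.0400522  0.0757533 ] 1.440888029845009 0.046263311460474854 [ 0.74817218 -0.00325593 -0.39126205] [-0.01691634 -0.04141934 -0.0596298 ]
```

Emit:
carry_out(steps=[0,0,0.003,0,0,0,0.003,0,0,0,0.003,0,0,0,0.003,0,0,0,0.003,0,0,0,-0.01,0,0,0,-0.04,0,0,0,-0.08,0,0,0,-0.13,0,0,0,-0.17,0], gripper=0.25)

```text
clock: 25.9
tool_pos: [0.5815, 0.0403, 0.2492]
eef_rot: [0.001, 0.751, 0.66, 0.001]
ft_force: [0.3, -0.2, -0.7]
opening: 0.0641
finger_force: 0.0
```

```bash
python3 -c "
from h import *
s=state();print(s['clock'],s['tool_pos'],psi(),s['opening'],s['ft_force'])
c=cam('wrist','w9')
d=cam('top')
i=d['image'].astype(int)
m=((i[:,:,0]>200)&(i[:,:,1]>160)&(i[:,:,2]>90)&(i[:,:,2]<215)).astype(np.uint8)
n,l,st,ce=cv2.connectedComponentsWithStats(m[190:300,430:540])
for a,b in zip(st,ce):
  if 60<a[4]<500: print(a,b+[430,190],at(d,*(b+[430,190]),.06))
print(go([.436,-.405,.21],1.441))
"
```

```text
25.9 [0.58153487 0.04033579 0.24920878] 1.4411231684899333 0.06413641770293485 [ 0.3145541  -0.1869939  -0.65495505]
[ 48  70  19  18 246] [487.35365854 268.45121951] [ 0.4354 -0.4071]
[-0.4615 -0.0888  0.0421 -0.    ]
```

View pics/w9.png

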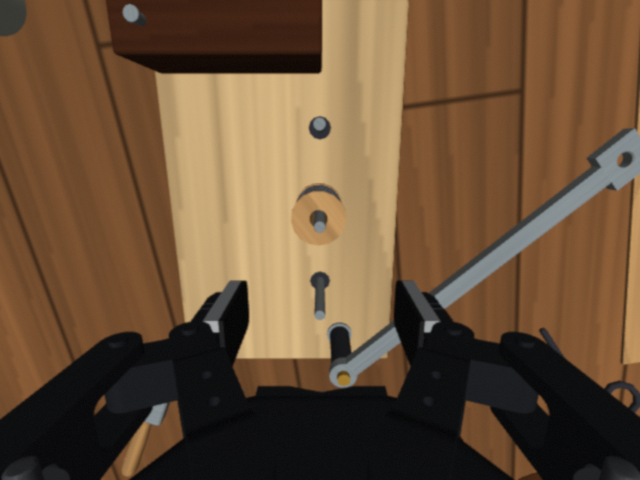

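The spool is seated on spindle 1 at (319,218). The spindle tips are at (320,124), (320,219) and (320,313), the hinge at (343,378) and the post at (131,13). Refining the fit and fetching spool B.

```bash
python3 - <<'E'
from fit import *
c=cam('wrist')
obs=[(320,124,.098,0,.08),(320,219,.098,0,0),(320,313,.098,0,-.08),(343,378,.096,.022,-.145),(131,13,.1085,-.126,.15)]
th,t,r=stand(c,obs);print(th,t);print((r*1000).round(1))
R=np.array([[np.cos(th),-np.sin(th)],[np.sin(th),np.cos(th)]])
for n,p in dict(s0=(0,-.08),s1=(0,0),s2=(0,.08),hole=(.022,.15),post=(-.126,.15)).items(): print(n,(R@p+t).round(4))
print('open hole',at(c,625,159,.094))
E
```

```text
-0.13063259198083274 [0.58369252 0.04197908]
[[ 0.3 -0.9]
 [ 1.   5. ]
 [ 0.1  0. ]
 [-0.7 -3.9]
 [-0.7 -0.2]]
s0 [ 0.5733 -0.0373]
s1 [0.5837 0.042 ]
s2 [0.5941 0.1213]
hole [0.625  0.1878]
post [0.4783 0.2071]
open hole [0.8329 0.0623]
```

Emit:
carry_out(steps=[-0.046,-0.008,0,0,-0.095,-0.017,0,0,-0.145,-0.026,0,0,-0.195,-0.036,0,0,-0.245,-0.046,0,0,-0.295,-0.056,0,0,-0.345,-0.066,0,0,-0.395,-0.076,0.02,0,-0.44,-0.085,0.04,0,-0.46,-0.089,0.042,0], gripper=0)

```text
clock: 27.3
tool_pos: [0.4303, -0.4065, 0.2016]
eef_rot: [-0.002, 0.753, 0.658, -0.001]
ft_force: [0.1, 0.9, 0.4]
opening: 0.0854
finger_force: 0.0
```

```bash
python3 -c "
from h import *
s=state();print(s['clock'],s['tool_pos'],psi(),s['opening'])
c=cam('wrist','w10')
i=c['image'].astype(int)
m=((i[:,:,0]>190)&(i[:,:,1]>150)&(i[:,:,2]>80)&(i[:,:,2]<215)).astype(np.uint8)
n,l,st,ce=cv2.connectedComponentsWithStats(m)
for a,b in zip(st,ce):
  if 300<a[4]<20000:
    cx=a[0]+a[2]/2;cy=a[1]+a[3]/2; print(a,b.round(1),at(c,*b,.06),at(c,cx,cy,.06))
print(proj(c,[.434,-.4045,.06]),proj(c,[.41,-.498,.06]))
print(go([.434,-.4045,.0518],1.441))
"
```

```text
27.3 [ 0.43030106 -0.40649499  0.20162471] 1.43703246542288 0.08538777557357236
[ 117    0   36   96 1390] [133.1  45.1] [ 0.319  -0.2592] [ 0.3197 -0.2611]
[ 296  197   60   59 2426] [325.4 226.3] [ 0.4329 -0.4039] [ 0.4334 -0.4041]
[326.8 226.8] [313.3 335.1]
[ 0.0044  0.0032  0.1506 -0.0054]
```

Emit:
carry_out(steps=[0.0025,0.003,0.03,-0.004,0.0025,0.003,0.06,-0.004,0.0025,0.003,0.09,-0.004,0.0025,0.003,0.115,-0.004,0.0025,0.003,0.135,-0.004,0.0025,0.003,0.147,-0.004,0.0025,0.003,0.15,-0.004,0.0025,0.003,0.15,-0.004,0.0025,0.003,0.15,-0.004,0.0025,0.003,0.15,-0.004])

```text
clock: 28.6
tool_pos: [0.4369, -0.4028, 0.0548]
eef_rot: [0.001, 0.75, 0.661, 0.0]
ft_force: [-0.3, 0.2, 0.4]
opening: 0.0854
finger_force: 0.0
```

Emit:
carry_out(steps=[0,0,0,0,0,0,0,0,0,0,0,0,0,0,0,0,0,0,0,0,0,0,0,0,0,0,-0.03,0,0,0,-0.07,0,0,0,-0.11,0,0,0,-0.15,0], gripper=1)

```text
clock: 29.85
tool_pos: [0.4364, -0.4022, 0.2048]
eef_rot: [-0.0, 0.75, 0.661, 0.0]
ft_force: [0.6, -0.7, -1.2]
opening: 0.0471
finger_force: 41.6
```

```bash
python3 -c "
from h import *
s=state();print(s['clock'],s['tool_pos'],psi(),s['opening'],s['ft_force'])
print(go([.5916,.1195,.20],1.441))
"
```

```text
29.85 [ 0.43638862 -0.4022255   0.2048423 ] 1.4448742557693057 0.04707936862445679 [ 0.63548191 -0.67336994 -1.19531694]
[0.5371 0.0885 0.0048 0.0039]
```

Emit:
carry_out(steps=[0.05,0.008,0,0,0.105,0.017,0,0,0.16,0.026,0,0,0.215,0.035,0,0,0.27,0.044,0,0,0.325,0.053,0,0,0.38,0.062,0,0,0.435,0.071,0,0,0.49,0.08,0,0,0.538,0.0885,0.0,0.004])

```text
clock: 31.1
tool_pos: [0.5922, 0.1223, 0.2037]
eef_rot: [-0.0, 0.751, 0.66, -0.0]
ft_force: [0.1, -0.9, -1.7]
opening: 0.0468
finger_force: 41.6
```

```bash
python3 -c "
from h import *
s=state();print(s['clock'],s['tool_pos'],psi(),s['opening'])
p=s['tool_pos']
print(go([.5916,.121,.20],1.441))
c=cam('wrist','w11')
i=c['image']
x=[proj(c,q) for q in [[p[0],p[1],p[2]+.0055],[.5916,.1195,.02],[.5916,.1195,.098]]];print(x)
j=i[170:390,220:430]; g=cv2.cvtColor(j,cv2.COLOR_RGB2GRAY)
cv2.imwrite('pics/c11.png',cv2.resize(j[:,:,::-1],None,fx=3,fy=3))
"
```

```text
31.1 [0.59216109 0.12231274 0.20368738] 1.4415549256238058 0.046812528496664445
[-0.0014 -0.0004  0.0037  0.0006]
[array([323.1, 329.3]), array([321.4, 221. ]), array([321.6, 246.8])]
```

View pics/c11.png

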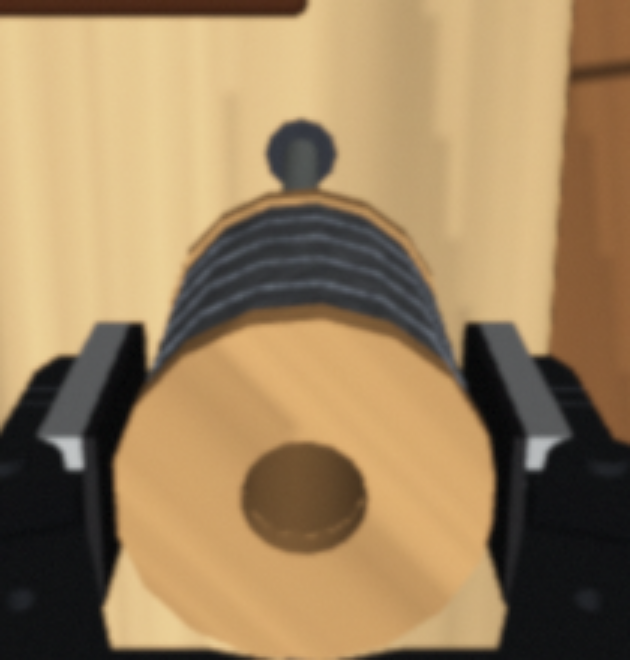

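The bore is at (321,336) and the spindle foot at (320,221), so they're aligned within about 1 mm. Lowering.

Emit:
carry_out(steps=[-0.0006,-0.0006,0.0,0,-0.0006,-0.0006,0.02,0,-0.0006,-0.0006,0.04,0,-0.0006,-0.0006,0.055,0,-0.0006,-0.0006,0.07,0,-0.0006,-0.0006,0.085,0,-0.0006,-0.0006,0.1,0,-0.0006,-0.0006,0.115,0,-0.0006,-0.0006,0.125,0,-0.0006,-0.0006,0.128,0])

```text
clock: 32.4
tool_pos: [0.5911, 0.1195, 0.0753]
eef_rot: [-0.0, 0.752, 0.66, -0.0]
ft_force: [0.1, 0.3, -0.5]
opening: 0.0467
finger_force: 44.3
```

```bash
python3 -c "
from h import *
s=state();print(s['clock'],s['tool_pos'],psi(),s['opening'],s['ft_force'],s['ft_torque'])
"
```

```text
32.4 [0.59111534 0.11951665 0.07527547] 1.4409090012995973 0.04672097357041091 [ 0.07400251  0.33776231 -0.49559938] [-0.02699106 -0.02006943  0.00707359]
```

Emit:
carry_out(steps=[0,0,0.0005,0,0,0,0.0005,0,0,0,0.0005,0,0,0,0.0005,0,0,0,0,0,0,0,-0.01,0,0,0,-0.04,0,0,0,-0.08,0,0,0,-0.13,0,0,0,-0.19,0], gripper=0.25)

```text
clock: 33.65
tool_pos: [0.5908, 0.1194, 0.2678]
eef_rot: [-0.0, 0.751, 0.66, -0.0]
ft_force: [1.9, -0.4, -0.7]
opening: 0.0641
finger_force: 0.0
```

```bash
python3 -c "
from h import *
s=state();print(s['clock'],s['tool_pos'],psi(),s['opening'],s['ft_force'])
c=cam('wrist','w12')
i=c['image'].astype(int)
hsv=cv2.cvtColor(c['image'],cv2.COLOR_RGB2HSV)
a,b=(proj(c,[.5916-.03,.1195+.03,.08]),proj(c,[.5812+.03,.0401-.03,.08]));print(a,b)
# knob candidates: dark brown blob by expected position
k=proj(c,[.6715,-.045,.126]);print('knob exp',k)
# spool at pre position: detect flange discs via Hough
g=cv2.GaussianBlur(cv2.cvtColor(c['image'],cv2.COLOR_RGB2GRAY),(5,5),0)
print(proj(c,[.5916,.1195,.08]),proj(c,[.5812,.0401,.08]))
h=cv2.HoughCircles(g,cv2.HOUGH_GRADIENT,1,40,param1=80,param2=22,minRadius=20,maxRadius=34);print(h)
d=cam('top','t12')
"
```

```text
33.65 [0.59078317 0.11941207 0.26779683] 1.4410609574882867 0.0640999338045337 [ 1.85747258 -0.37126658 -0.67655396]
[285.1 188.5] [356.2 320.2]
knob exp [433.7 392.1]
[322.6 216.7] [322.6 296.6]
[[[319.5 293.5  23.5]
  [322.5 218.5  24.5]]]
```

Both flange discs are seen at the seated positions. Next is the bar: its angle is about 0.84, with the knob near (0.670, −0.047). I'll grip the knob and swing it shut.

```bash
python3 -c "
from h import *
print(go([.6702,-.0475,.132],.6))"
```

```text
[-0.1579  0.0969  0.1422  0.841 ]
```

Emit:
carry_out(steps=[-0.03,0.02,0,0.15,-0.06,0.04,0,0.3,-0.1,0.06,0,0.45,-0.13,0.08,0.0,0.6,-0.15,0.09,0.02,0.75,-0.158,0.097,0.05,0.841,-0.158,0.097,0.08,0.841,-0.158,0.097,0.11,0.841,-0.158,0.097,0.13,0.841,-0.158,0.097,0.142,0.841])

```text
clock: 35.0
tool_pos: [0.6669, -0.0496, 0.1233]
eef_rot: [-0.0, 0.955, 0.295, -0.0]
ft_force: [-0.0, -0.6, -0.2]
opening: 0.0639
finger_force: 0.0
```

```bash
python3 -c "
from h import *
s=state();print(s['clock'],s['tool_pos'],psi(),s['opening'],s['ft_force'])
c=cam('wrist','w13')
k=proj(c,[.6702,-.0475,.126]);print('knob exp',k)
"
```

```text
35.0 [ 0.66693348 -0.04955857  0.12330257] 0.5999016961757091 0.06391958788458707 [-0.01613442 -0.58619832 -0.18876712]
knob exp [322.9 315.1]
```

Emit:
carry_out(steps=[0,0,0,0,0,0,0,0,0,0,0,0,0,0,0,0,0,0,0,0,0,0,0,0,0,0,0,0,0,0,0,0,0,0,0,0,0,0,0,0], gripper=1, newtons=20)

```text
clock: 36.3
tool_pos: [0.6678, -0.0494, 0.1253]
eef_rot: [0.0, 0.955, 0.295, 0.001]
ft_force: [-1.3, 0.1, 6.4]
opening: 0.0156
finger_force: 21.2
```

```bash
python3 -c "
from h import *
s=state();print(s['clock'],s['tool_pos'],psi(),s['opening'],s['ft_force'])
hx=np.array([.5835,-.1062]);p=s['tool_pos'][:2]-hx;a0=np.arctan2(p[1],p[0]);r=np.hypot(*p);print('ang',a0,'r',r)
ps=psi()
for k in range(1,11):
  a=a0+(1.4408-a0)*k/9; q=hx+r*np.array([np.cos(a),np.sin(a)])
  print(go([*q,s['tool_pos'][2]],ps+a-a0,s).tolist())
"
```

```text
36.3 [ 0.66779157 -0.04943345  0.12526235] 0.5998305811141249 0.01560248876006224 [-1.28355041  0.10776832  6.38940108]
ang 0.5926872504003879 r 0.10162436192682604
[-0.0004, -0.0096, -0.0, -0.0942]
[-0.0017, -0.0191, -0.0, -0.1885]
[-0.0038, -0.0284, -0.0, -0.2827]
[-0.0069, -0.0375, -0.0, -0.3769]
[-0.0107, -0.0462, -0.0, -0.4712]
[-0.0154, -0.0546, -0.0, -0.5654]
[-0.0209, -0.0624, -0.0, -0.6596]
[-0.027, -0.0698, -0.0, -0.7539]
[-0.0339, -0.0765, -0.0, -0.8481]
[-0.0413, -0.0825, -0.0, -0.9423]
```

Knob gripped (15.6 mm). Swinging along the arc with a 4 mm lift to clear the bar's top.

Emit:
carry_out(steps=[0,0,-0.004,0,0,-0.0096,-0.004,-0.094,-0.0017,-0.0191,-0.004,-0.188,-0.0038,-0.0284,-0.004,-0.283,-0.0069,-0.0375,-0.004,-0.377,-0.0107,-0.0462,-0.004,-0.471,-0.0154,-0.0546,-0.004,-0.565,-0.0209,-0.0624,-0.004,-0.66,-0.027,-0.0698,-0.004,-0.754,-0.0339,-0.0765,-0.004,-0.848])

```text
clock: 37.55
tool_pos: [0.5962, -0.0057, 0.1263]
eef_rot: [0.0, 0.748, 0.664, 0.001]
ft_force: [26.9, -1.1, -24.3]
opening: 0.015
finger_force: 20.8
```

```bash
python3 -c "
from h import *
s=state();print(s['clock'],s['tool_pos'],psi(),s['opening'],s['ft_force'])
"
```

```text
37.55 [ 0.59622787 -0.00565867  0.12630993] 1.4516586319348077 0.015022194263271546 [ 26.87318544  -1.12632655 -24.29906227]
```

Emit:
carry_out(steps=[0,-0.001,0,0,0,-0.001,0,0,0,-0.001,0,0,0,-0.001,0,0,0,-0.001,0,0,0,0,-0.02,0,0,0,-0.06,0,0,0,-0.11,0,0,0,-0.14,0,0,0,-0.14,0], gripper=0.35)

```text
clock: 38.8
tool_pos: [0.5977, -0.005, 0.2725]
eef_rot: [0.002, 0.749, 0.662, 0.003]
ft_force: [1.0, -0.8, -0.7]
opening: 0.0554
finger_force: 0.0
```

```bash
python3 -c "
from h import *
s=state();print(s['clock'],s['tool_pos'],psi(),s['opening'],s['ft_force'],s['qpos'].round(2))
print(go([.48,.36,.27],0.3))
"
```

```text
38.8 [ 0.59765775 -0.00496432  0.27246254] 1.4478992022485175 0.0553746847977557 [ 1.00978771 -0.81522317 -0.72611983] [ 0.44  0.42 -0.71  1.7   0.3   1.13 -0.47]
[ 0.3478 -0.1615  0.0025  1.1479]
```

```bash
python3 -c "
from h import *
print(go([.43,.36,.23],1.33))
c=cam('wrist')
g=c['image']; print('hole exp',proj(c,[.6225,.1865,.094]))
h=cv2.cvtColor(g,cv2.COLOR_RGB2HSV)
u,v=proj(c,[.6225,.1865,.094]).astype(int)
for r in range(max(v-40,0),v+40,4): print(''.join('#' if h[r,q,1]<70 and h[r,q,2]>110 else ('o' if h[r,q,2]<80 else '.') for q in range(u-50,u+50,2)))
"
```

```text
[ 0.3417 -0.2111  0.0425  0.1179]
hole exp [321.2 -34.9]
oooooooooooooo.....###########....................
oooooooooooooo.....###########....................
```

Emit:
carry_out(steps=[0.05,-0.01,0,0,0.1,-0.03,0,0.02,0.15,-0.06,0.0,0.04,0.2,-0.09,0.0,0.06,0.25,-0.12,0.01,0.08,0.3,-0.16,0.03,0.1,0.342,-0.21,0.04,0.12,0.342,-0.21,0.042,0.12,0.342,-0.21,0.042,0.12,0.342,-0.21,0.042,0.12])

```text
clock: 40.1
tool_pos: [0.431, 0.3579, 0.2259]
eef_rot: [0.0, 0.788, 0.615, -0.0]
ft_force: [0.4, -0.2, -0.6]
opening: 0.0558
finger_force: 0.0
```

```bash
python3 -c "
from h import *
s=state();print(s['clock'],s['tool_pos'],psi(),s['opening'])
c=cam('wrist','w14'); im=c['image']; h=cv2.cvtColor(im,cv2.COLOR_RGB2HSV)
print(proj(c,[.40,.347,.053]),proj(c,[.393,.3205,.05]),proj(c,[.42,.432,.053]))
u0,v0=proj(c,[.405,.375,.053]).astype(int)
for r in range(60,330,6): print('%3d '%r+''.join('#' if h[r,q,1]<70 and h[r,q,2]>100 else ('o' if h[r,q,2]<70 and h[r,q,1]<110 else ('b' if h[r,q,2]<95 else '.')) for q in range(180,480,4)))
"
```

```text
40.1 [0.43098669 0.35793349 0.22587562] 1.3250170033840567 0.05576249434753474
[290.7 240.3] [291.4 268. ] [286.5 138.3]
 60 .............................bbbbbbbbbb....................................
 66 ..............b...............bbbbbbb......................................
 72 ..........bb...................bbbbb.......................................
 78 .....b...........................b.................................b.......
 84 b..........................................................................
 90 ........................................................b..................
 96 ................b...................................b......................
102 .....................................................b.....................
108 .................b...................................b...................bb
114 .....................................................b..................bbb
120 ........................................................................bbb
126 ........................######........................b.................bbb
132 ...............
[... 1920 characters left out ...]
............................................................
282 ...............###oo................................ob##...................
288 ..............###ooo................................oo###..................
294 .........#boo###oooo...............................booo###ooo..............
300 ........#boob##.oooo...............................ooooo###ooo.............
306 ......##.oob###ooooo...............................boooob###ooo............
312 .....##booo###oooooo...............................oooooo####ooo...........
318 ...####ooo####oooooo...............................boooooo###booobbbbbbbbbb
324 .##ooooooooo##oooooo.............................bbbooooob##ooooooooobbbbbb
```

The eye ring's centre is at (286,138) and the hook neck at (290,264). The hook ferrule is near (290,243).

```bash
python3 -c "
from h import *
c=cam('wrist')
e=at(c,286.5,138.5,.053);k=at(c,290,262,.055);f=at(c,290,243,.061);cc=at(c,288,204,.059)
print(e,k,f,cc); d=e-k; print(np.arctan2(d[1],d[0]),np.hypot(*d))
hd=np.arctan2(*(e-f)[::-1]);print(hd,np.hypot(*(e-f)))
u=np.array([np.cos(hd),np.sin(hd)])
p=e-u*.091;print(p,'hook',e-u*.115);print(go([*p,.0725],hd))
"
```

```text
[0.4201 0.4319] [0.3943 0.3281] [0.4001 0.347 ] [0.4074 0.3801]
1.3271782070462281 0.1069583096351097
1.3394430718022388 0.08722390727317829
[0.39923416 0.34332451] hook [0.39373108 0.31996395]
[-0.0221 -0.0272  0.1536 -0.0148]
```

Emit:
carry_out(steps=[-0.022,-0.027,0.01,-0.01,-0.022,-0.027,0.04,-0.01,-0.022,-0.027,0.07,-0.01,-0.022,-0.027,0.095,-0.01,-0.022,-0.027,0.115,-0.01,-0.022,-0.027,0.135,-0.01,-0.022,-0.027,0.148,-0.01,-0.022,-0.027,0.1535,-0.01,-0.022,-0.027,0.1535,-0.01,-0.022,-0.027,0.1535,-0.01], gripper=0.5)

```text
clock: 41.45
tool_pos: [0.3983, 0.3451, 0.0732]
eef_rot: [-0.0, 0.784, 0.62, 0.001]
ft_force: [0.2, -0.2, -0.7]
opening: 0.0428
finger_force: 0.0
```

```bash
python3 -c "
from h import *
s=state();print(s['clock'],s['tool_pos'],psi(),s['opening'],s['ft_force'])
print(go([.3992,.3433,.0725],1.333))
c=cam('wrist','w15'); im=c['image']; h=cv2.cvtColor(im,cv2.COLOR_RGB2HSV)
print(proj(c,[.3992,.3433,.061]))
for r in range(150,440,6): print('%3d '%r+''.join('#' if h[r,q,1]<70 and h[r,q,2]>100 else ('o' if h[r,q,2]<70 and h[r,q,1]<110 else ('b' if h[r,q,2]<95 else '.')) for q in range(220,420,4)))
"
```

```text
41.45 [0.39831085 0.34510655 0.07318478] 1.337853350211639 0.04278292815053804 [ 0.24023503 -0.19649456 -0.66476086]
[-0.0016  0.0013  0.0007  0.0049]
[325.8 310.1]
150 ..................b.bobbbbbbbbob..................
156 ..................b.bobbbbbbbbbb..................
162 ..................b.bobbbbbbbbbb..................
168 ..................b.bobbbbbbbbbb..................
174 ...............b..b.bb########.b..................
180 ..................b.bb#obbbbb..b..................
186 ..................b.bb########.b..................
192 ................b.b.b.########.b..................
198 ..................b.bb#b####b..b..................
204 ..................b.b.########.b..................
210 ..................b.bb##.bbb##.b..................
216 ..................b.bb#######..b..................
222 ..................b.b.########.b..................
228 ..................b.b.#b.##b#..b..................
234 ..................b...#######..b..................
240 .....................########.....................
246 ....................b.#######.....................

[... 1059 characters left out ...]
o..............................ooooooooo
372 oooooooooo................................oooooooo
378 oooooooooo...............................ooooooooo
384 oooooooooo...............................ooooooooo
390 ooooooooooooooooooooooob....booooooooooooooooooooo
396 oooooooooooooooooooooooooooooooooooooooooooooooooo
402 oooooooooooooooooooooooooooooooooooooooooooooooooo
408 oooooooooooooooooooooooooooooooooooooooooooooooooo
414 oooooooooooooooooooooooooooooooooooooooooooooooooo
420 oooooooooooooooooooooooooooooooooooooooooooooooooo
426 oooooooooooooooooooooooooooooooooooooooooooooooooo
432 oooooooooooooooooooooooooooooooooooooooooooooooooo
438 oooooooooooooooooooooooooooooooooooooooooooooooooo
```

```bash
python3 -c "
from h import *
c=cam('wrist')
s=state()
f=at(c,320,304,.061);t1=at(c,320,280,.061);t2=at(c,320,328,.061);hk=at(c,318,354,.058)
print(f,np.hypot(*(t1-t2)),hk); print(go([*f,.0725],1.335))
"
```

```text
[0.3975 0.3466] 0.022096606074236805 [0.3905 0.3213]
[ 0.0014 -0.0012  0.0007  0.0027]
```

Emit:
carry_out(steps=[0.0014,-0.001,0,0,0.0014,-0.001,0,0,0.0014,-0.001,0,0,0.0014,-0.001,0,0,0.0014,-0.001,0,0,0.0014,-0.001,0,0,0.0014,-0.001,0,0,0.0014,-0.001,0,0,0.0014,-0.001,0,0,0.0014,-0.001,0,0], gripper=1, newtons=50)

```text
clock: 42.8
tool_pos: [0.3975, 0.3467, 0.0731]
eef_rot: [-0.0, 0.784, 0.62, 0.0]
ft_force: [-1.0, -0.9, 6.2]
opening: 0.0126
finger_force: 50.0
```

Emit:
carry_out(steps=[0,0,-0.02,0,0,0,-0.05,0,0,0,-0.09,0,0,0,-0.12,0,0,0,-0.12,0,0,0,-0.12,0,0,0,-0.12,0,0,0,-0.12,0,0,0,-0.12,0,0,0,-0.12,0])

```text
clock: 44.05
tool_pos: [0.3973, 0.3463, 0.1924]
eef_rot: [-0.0, 0.784, 0.62, -0.0]
ft_force: [-0.2, 0.6, -0.2]
opening: 0.0124
finger_force: 49.3
```

```bash
cat > sp.py <<'E'
from h import *
def asc(c,r0,r1,c0,c1,dr=6,dc=4):
    h=cv2.cvtColor(c['image'],cv2.COLOR_RGB2HSV)
    for r in range(r0,r1,dr): print('%3d '%r+''.join('#' if h[r,q,1]<70 and h[r,q,2]>100 else ('o' if h[r,q,2]<70 and h[r,q,1]<110 else ('b' if h[r,q,2]<95 else '.')) for q in range(c0,c1,dc)))
E
python3 -c "
from sp import *
s=state();print(s['clock'],s['tool_pos'],psi(),s['opening'],s['ft_force'])
c=cam('wrist','w16'); asc(c,60,400,240,400)
"
```

```text
44.05 [0.39726412 0.34631977 0.19239833] 1.33797657420343 0.012446292151146038 [-0.1978326   0.58120187 -0.24431302]
 60 ...............######.######............
 66 ..............####.......###............
 72 ..............###.........###...........
 78 .........b...###..........###...........
 84 .............###...........###..........
 90 .............###..........###...........
 96 ..............###.........##............
102 ...............###.......###............
108 ...............############.............
114 .................bb.####b...............
120 .................bbbbbbbbb..............
126 .................bbbbbbbbo..............
132 .................bbbbbbbbb..............
138 .................bbbbbbbbb..............
144 .................bbbbbbbbb..............
150 .................bbbbbbbbb..............
156 .................bbbbbbbbb..............
162 .................bbbbbbbbb..............
168 .................bbbbbbbbb..............
174 ...................####b................
180 .................########...............
186 .................########.........
[... 881 characters left out ...]
oobbbbbbboo.###oooo......
312 #######ooooo###oobbbbbbboo###ooooo......
318 #####ooooooooo#oobbbbbbboo#ooooooooo....
324 #####oooooooooooobbbbbbbooooooooooooo...
330 ##ooooooooooooooobbbbbbboooooooooooooooo
336 ooooooooooooooooo..###...ooooooooooooooo
342 ooooooooooooooooo..###...ooooooooooooooo
348 ooooooooooooooooo..###...ooooooooooooooo
354 oooooooooooooooob..###...ooooooooooooooo
360 oooooooooooooooo.........ooooooooooooooo
366 ooooooooooooooo#.........b#ooooooooooooo
372 ooooooooooooooo............ooooooooooooo
378 ooooooooooooooo............ooooooooooooo
384 ooooooooooooooo............ooooooooooooo
390 oooooooooooooooooo.....boooooooooooooooo
396 oooooooooooooooooooooooooooooooooooooooo
```

Spring held and nearly straight. Moving beside the hole (30 mm to the left) with the spring turned along the stand's −x.

```bash
python3 -c "
from h import *
c=cam('wrist');s=state();p=s['tool_pos'];a=psi()
f=at(c,320,310,p[2]-.0115)-p[:2];k=at(c,320,354,p[2]-.0145)-p[:2]
u=np.array([np.cos(a),np.sin(a)]);n=np.array([np.sin(a),-np.cos(a)]);print('ferr',f@u,f@n,'pinfar',k@u,k@n)
print(go([.6023,.2191,.195],3.011))"
```

```text
ferr -0.0011478724392751927 -0.0012201741126602272 pinfar -0.02438402351385562 -0.0012559964419019292
[-0.0765  0.2288 -0.0024 -1.6732]
```

Emit:
carry_out(steps=[-0.008,0.023,-0.01,-0.17,-0.016,0.046,-0.01,-0.34,-0.024,0.07,-0.01,-0.51,-0.032,0.094,-0.01,-0.68,-0.04,0.118,-0.01,-0.85,-0.048,0.142,-0.01,-1.02,-0.056,0.166,-0.01,-1.19,-0.064,0.19,-0.01,-1.36,-0.072,0.214,-0.005,-1.53,-0.0765,0.229,-0.0025,-1.67])

```text
clock: 45.4
tool_pos: [0.6038, 0.2175, 0.1945]
eef_rot: [-0.0, 0.065, 0.998, -0.0]
ft_force: [-0.0, 1.0, -1.9]
opening: 0.0124
finger_force: 49.3
```

```bash
python3 -c "
from sp import *
s=state();print(s['clock'],s['tool_pos'],psi(),s['opening'],s['ft_force'],s['qpos'].round(2))
c=cam('wrist','w17'); u,v=proj(c,[.6222,.1863,.094]);print(u,v,proj(c,[.4765,.2056,.1085]))
cv2.imwrite('pics/c17.png',cv2.resize(c['image'][0:400,120:640][:,:,::-1],None,fx=1.5,fy=1.5))
asc(c,int(v)-50,int(v)+50,int(u)-70,int(u)+70,4,2)
"
```

```text
45.4 [0.60381171 0.2175028  0.19450539] 3.010649903162325 0.012449092976516146 [-0.00580821  1.01208157 -1.89827366] [ 0.26  0.72 -1.06  1.65  0.67  1.18  0.48]
279.9 276.6 [267.5  30.2]
226 .bobobobob.........bbbbbbbbbbbbbbbbbbbbbbbbbbbbbbb###############.....
230 ..bbbobbbb.........bbbbbbbbbbbbbbbbbbbbbbbbbbbbbbbbooobbbbbbboob......
234 ...obbbbb..........bbbbbbbbbbbbbbbbbbbbbbbbbbbbbbb###############.....
238 ...obbb#...........bbbbbbbbbbbbbbbbbbbbbbbbbbbbbbbb#############......
242 ...bbb#.............bbbbbbbbbbbbbbbbbbbbbbbbbbbbbbbbbbbbbbbbbb###.....
246 ...b#....................................b.b.bbb..##############......
250 ..#....................#bbbbbbbbbbbbbbbbbbbbbbbb#bbboobb..bbbbbb......
254 ......................##########################.###############......
258 .......................##########################bbb.#########bb......
262 bbbbbbbbbbbbbbbbbbbbbbb#########################################......
266 ##################################################b.##########bb......
270 #################################......#################.#######.bbbb.
274 #########
[... 261 characters left out ...]
booooooooooooooooooooobbb
290 ........................#########oooooooobbbbbooooobbbbbbbbbbbboooobbb
294 ........................########booooooobbbbbboooobbbbbbbbbbbbboooobbb
298 ........................########oooooooobbbbbooooobbbbbbbbbbbbbooooobb
302 ...............................oooooooobbbbbbooooobbbbbbbbbbbbbooooobb
306 ..................b...........boooooooobbbbbbooooobbbbbbbbbbbbbooooobb
310 ..............................ooooooooobbbbbbooooobbbbbbbbbbbbbooooobb
314 ...................b........boooooooooooob###boooobbbbbbbbbbbbboooob##
318 ..........................ooooooooooooooooo##.oooobbbbbbbbbbbbboooob##
322 boooooooooob........b....ooooooooooooooooooo#ooooobbbbbbbbbbbbbooooo#o
```

View pics/c17.png

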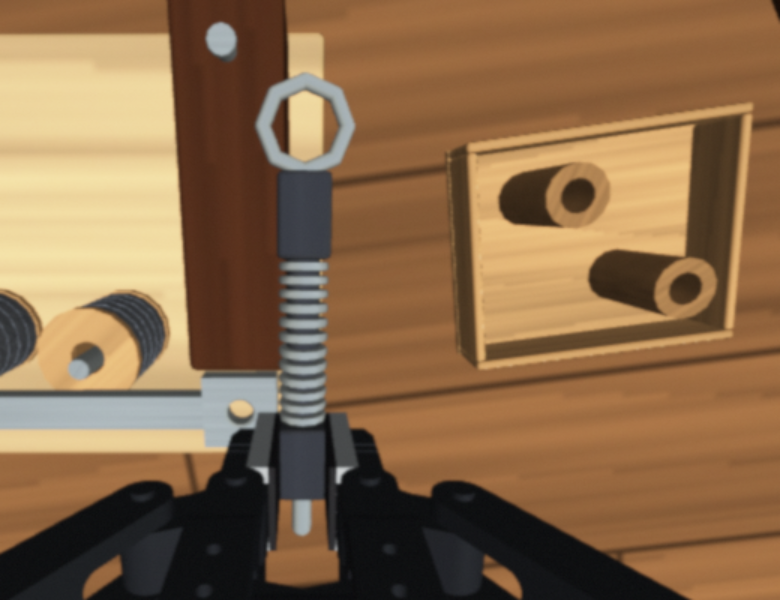

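The hole is at (281,273), the post at (267,25), and the hook's neck end at (321,357). The bar lies shut along the board's row. Both cores are in the tray.

```bash
python3 -c "
from h import *
c=cam('wrist');s=state();p=s['tool_pos'];a=psi();print(p)
u=np.array([np.cos(a),np.sin(a)]);n=np.array([np.sin(a),-np.cos(a)])
H=at(c,281.3,273.5,.094);P=at(c,267.3,25.5,.1085);print('hole',H,'post',P,np.hypot(*(H-P)))
k=at(c,321.3,357,p[2]-.0185); f=at(c,321.3,(430+500)/3,p[2]-.0115)
print('k',(k-p[:2])@u,(k-p[:2])@n,'ferr',(f-p[:2])@u,(f-p[:2])@n)
pin=k+u*.003; pin2=f-u*.024; print(pin,pin2)
d=H-(pin+pin2)/2; print('shift tool',d@u,d@n)
"
```

```text
[0.60408442 0.21694371 0.19402149]
hole [0.6216 0.1861] post [0.4762 0.2039] 0.1464854941623914
k -0.029575857749476422 -0.000618551473512267 ferr -0.0018554460141003938 -0.0008992171486942796
[0.63032799 0.21270887] [0.62957605 0.21252901]
shift tool 0.004659791323406171 -0.02740979683642033
```

Emit:
carry_out(steps=[0.002,-0.014,0,0,0.0047,-0.0274,0,0,0.0047,-0.0274,0.01,0,0.0047,-0.0274,0.025,0,0.0047,-0.0274,0.038,0,0.0047,-0.0274,0.046,0,0.0047,-0.0274,0.052,0,0.0047,-0.0274,0.055,0,0.0047,-0.0274,0.055,0,0.0047,-0.0274,0.055,0])

```text
clock: 46.75
tool_pos: [0.5944, 0.1926, 0.1405]
eef_rot: [0.0, 0.067, 0.998, 0.0]
ft_force: [-0.5, 0.5, -0.4]
opening: 0.0125
finger_force: 49.3
```

```bash
python3 -c "
from h import *
s=state();print(s['clock'],s['tool_pos'],psi(),s['opening'],s['ft_force'])
a=psi();t=np.array([.60408,.21694])
u=np.array([np.cos(a),np.sin(a)]);n=np.array([np.sin(a),-np.cos(a)])
d=np.array([.6216,.1861])-np.array([.62995,.2126])+t; print(go([*d,.125],3.0108))
"
```

```text
46.75 [0.59439196 0.19260294 0.14051441] 3.007726816319754 0.012548742438512223 [-0.54016473  0.49360233 -0.44330268]
[-0.0016 -0.002   0.0155 -0.0031]
```

Emit:
carry_out(steps=[-0.0016,-0.002,0,-0.003,-0.0016,-0.002,0,-0.003,-0.0016,-0.002,0.002,-0.003,-0.0016,-0.002,0.004,-0.003,-0.0016,-0.002,0.006,-0.003,-0.0016,-0.002,0.008,-0.003,-0.0016,-0.002,0.01,-0.003,-0.0016,-0.002,0.012,-0.003,-0.0016,-0.002,0.0135,-0.003,-0.0016,-0.002,0.0145,-0.003])

```text
clock: 48.0
tool_pos: [0.5955, 0.1903, 0.1256]
eef_rot: [-0.0, 0.065, 0.998, 0.0]
ft_force: [-0.6, -0.1, -0.5]
opening: 0.0126
finger_force: 49.3
```

```bash
python3 -c "
from sp import *
s=state();print(s['clock'],s['tool_pos'],psi(),s['opening'],s['ft_force'],s['ft_torque'])
c=cam('wrist','w18');asc(c,150,400,250,400)
"
```

```text
48.0 [0.59554233 0.19027782 0.12555961] 3.010734281059 0.012581866731862075 [-0.55177252 -0.12917308 -0.45139819] [ 0.04900543  0.03373765 -0.00276997]
150 .....bbbbbbbbbobbbbbbbbbbbbbbb........
156 .....bbbbbbbbbobbbbbbbbbbbbbbb........
162 ......bbbbbbbbobbbbbbbbbbbbbbb........
168 ......bbbbbbbbobbbbbbbbbbbbbbb........
174 ......bbbbbbbbboobbbbbbbbbbbbb........
180 ......bbbbbbbbb#######bbbbbbbb........
186 ......bbbbbbbbb########bbbbbbb........
192 ......bbbbbbbbbbobbbbbbbbbbbbb........
198 ......bbbbbbbbb#######.bbbbbbb........
204 ......bbbbbbbbb########bbbbbbb........
210 ......bbbbbbbbboo.#.bbbbbbbbbb........
216 ......bbbbbbbbb#######.bbbbbbb........
222 ......bbbbbbbbbbobbbbbbbbbbbbb........
228 ......bbbbbbbbb.######bbbbbbbb........
234 ......bbbbbbbbb#######.bbbbbb.........
240 ......bbbbbbbbbbb###bbbbbbbbb.........
246 ......bbbbbbbbb#######bbbbbbb.........
252 ......bbbbbbbbb#bbbb##bbbbbbb.........
258 .......bbbbbbbbb#####bbbbbbbb.........
264 .......bbbbbbbb#######bbbbbbb.........
270 .......bbbbbbbb###.###bbbbbbb.........
276 .......bbbbbboobbb#bb#obbbbbb.........
28
[... 157 characters left out ...]
boooo.......
306 .....oooobbbooobbbbbbboobbboooo...bbbb
312 .....ooooo###oobbbbbbboo##booooo......
318 bboooooooooo#oobbbbbbooo#oooooooob....
324 ##ooooooooooooobbbbbbboooooooooooo....
330 ooooooooooooooobbbbbboooooooooooooooob
336 oooooooooooooo#bb###o#oooooooooooooooo
342 oooooooooooooo##b#####oooooooooooooooo
348 oooooooooooooo########oooooooooooooooo
354 oooooooooooooo########booooooooooooooo
360 oooooooooooooo#########ooooooooooooooo
366 oooooooooooo#b#########boooooooooooooo
372 oooooooooooo............oooooooooooooo
378 oooooooooooo............booooooooooooo
384 oooooooooooo............booooooooooooo
390 ooooooooooooooob.....boooooooooooooooo
396 oooooooooooooooooooooooooooooooooooooo
```

Emit:
carry_out(steps=[0,0,0.001,0,0,0,0.002,0,0,0,0.003,0,0,0,0.003,0,0,0,0.003,0,0.001,0,0.003,0,0.002,0,0.003,0,0.003,0,0.003,0,0.004,0,0.003,0,0.004,0,0.003,0])

```text
clock: 49.3
tool_pos: [0.5926, 0.191, 0.1231]
eef_rot: [0.001, 0.066, 0.998, 0.0]
ft_force: [5.4, 1.0, 3.5]
opening: 0.0125
finger_force: 49.9
```

```bash
python3 -c "
from h import *
s=state();print(s['clock'],s['tool_pos'],psi(),s['opening'],s['ft_force'],s['ft_torque'])
"
```

```text
49.3 [0.59261173 0.19098326 0.12314661] 3.0103979337577655 0.012509981498597271 [5.43074113 0.98301355 3.53788268] [-0.09631122 -1.13900904 -0.03259257]
```

The pin is bearing on the hole's wall (5.4 N), so the hook is in. Releasing and rising.

Emit:
carry_out(steps=[-0.0015,0,0,0,-0.0015,0,0,0,-0.0015,0,0,0,-0.0015,0,0,0,-0.0015,0,0,0,-0.0015,0,-0.015,0,0.01,0,-0.04,0,0.03,0,-0.06,0,0.045,0,-0.06,0,0.045,0,-0.06,0], gripper=0.6)

```text
clock: 50.55
tool_pos: [0.546, 0.1966, 0.1825]
eef_rot: [0.0, 0.065, 0.998, -0.001]
ft_force: [-0.2, 0.1, -0.1]
opening: 0.0346
finger_force: 0.0
```

```bash
python3 -c "
from sp import *
s=state();print(s['clock'],s['tool_pos'],psi(),s['opening'],s['ft_force'])
c=cam('wrist','w19')
print('exp hole',proj(c,[.6216,.1861,.103]),'eye',proj(c,[.6216-.115*.9914,.1861+.115*.131,.103]),'post',proj(c,[.4762,.2039,.1085]))
asc(c,40,390,230,420)
"
```

```text
50.55 [0.54597639 0.19658439 0.18254872] 3.012213556165628 0.034564609632754505 [-0.16525859  0.06568833 -0.09482795]
exp hole [320.5 363.2] eye [320.5 192.8] post [317.9 136.4]
 40 .........................b......................
 46 .........................bb.....................
 52 ..........................b.....................
 58 ..........................b.....................
 64 ..........................b.....................
 70 ..........................b.....................
 76 ..........................b.....................
 82 ...........................b....................
 88 ...........................b....................
 94 .............bbbbbbbbbbbbbbbbbbbb...............
100 ..............bbbbbbbbbbbbbbbbbb................
106 ..............bbbbbbbbbbbbbbbbbb................
112 ..............bbbbbbbbbbbbbbbbbb................
118 ..............bbbbbbbbbbbbbbbbbb................
124 ..............bbbbbbb####bbbbbbb................
130 ..............bbbbbbb#####bbbbbb................
136 ..............bbbbbbb####bbbbbbb................
142 ..............bbb
[... 1504 characters left out ...]
bbboooo....
316 booooooo##oooo.bbbbbbooooobbbbb..oooo##oooooob..
322 oooooooo##oooo.bbbbbbooooobbbbb..oooo#ooooooooob
328 ooooooooooooo....booooooooooo....ooooooooooooooo
334 ooooooooooooo....####ooooo###.....oooooooooooooo
340 oooooooooooooooob####ooboo###.....oooooooooooooo
346 oooooooooooo#########ooooo###.....oooooooooooooo
352 oooooooooooo#################.....booooooooooooo
358 oooooooooooo#################......ooooooooooooo
364 ooooooooooob#################......o#ooooooooooo
370 ooooooooob.......############........ooooooooooo
376 ooooooooob...........................ooooooooooo
382 oooooooooo..b........................ooooooooooo
388 ooooooooooooooooobb.........bboooooooooooooooooo
```

The spring lies on the block: eye at (326,185), eye ferrule at (325,226), post head at (322,133).

```bash
python3 -c "
from h import *
c=cam('wrist');s=state();p=s['tool_pos'];a=psi();print(p,a)
u=np.array([np.cos(a),np.sin(a)]);n=np.array([np.sin(a),-np.cos(a)])
for nm,q in dict(eye=at(c,326,185,.103),fer=at(c,325,226.5,.111),post=at(c,322,133,.1085)).items(): print(nm,q,(q-p[:2])@u,(q-p[:2])@n)
"
```

```text
[0.54717528 0.19598951 0.18198908] 3.010298139358688
eye [0.5043 0.2045] 0.043620437543850976 0.0028241113702371476
fer [0.5267 0.201 ] 0.02095501706424978 0.0022867897878738586
post [0.4755 0.206 ] 0.07236893957231941 0.0005407736555865096
```

Emit:
carry_out(steps=[0.0208,0.0023,0,0,0.0208,0.0023,0.015,0,0.0208,0.0023,0.03,0,0.0208,0.0023,0.042,0,0.0208,0.0023,0.052,0,0.0208,0.0023,0.057,0,0.0208,0.0023,0.059,0,0.0208,0.0023,0.059,0,0.0208,0.0023,0.059,0,0.0208,0.0023,0.059,0])

```text
clock: 51.9
tool_pos: [0.5268, 0.2017, 0.124]
eef_rot: [0.0, 0.065, 0.998, 0.0]
ft_force: [0.2, -0.6, 0.1]
opening: 0.0341
finger_force: 0.0
```

Emit:
carry_out(steps=[0,0,0,0,0,0,0,0,0,0,0,0,0,0,0,0,0,0,0,0,0,0,0,0,0,0,0,0,0,0,0,0,0,0,0,0,0,0,0,0], gripper=1, newtons=60)

```text
clock: 53.15
tool_pos: [0.527, 0.2017, 0.124]
eef_rot: [0.0, 0.065, 0.998, 0.0]
ft_force: [0.5, -1.1, 5.7]
opening: 0.0126
finger_force: 61.1
```

```bash
python3 -c "
from sp import *
s=state();print(s['clock'],s['tool_pos'],psi(),s['opening'],s['ft_force'])
c=cam('wrist','w20')
print('post',proj(c,[.4755,.206,.1085]))
asc(c,130,400,250,400)
"
```

```text
53.15 [0.52696401 0.20168215 0.12397558] 3.0106260948435124 0.012575833568538966 [ 0.48976006 -1.13864309  5.69563242]
post [314.9 184.3]
130 ...bbbbbbbbbbbbbbbbbbbbbbbbbb.........
136 ....bbbbbbbbbbbbbbbbbbbbbbbbb.........
142 ....bbbbbbbbbbbbbbbbbbbbbbbbb.........
148 ....bbbbbbbbbbbbbbbbbbbbbbbbb.........
154 ....bbbbbbbbbbbbbbbbbbbbbbbbb.........
160 ....bbbbbbbbbbbbbbbbbbbbbbbbb.........
166 ....bbbbbbbbbbbbbbbbbbbbbbbbb.........
172 ....bbbbbbbbbb#####bbbbbbbbbb.........
178 ....bbbbbbbbb#######bbbbbbbbb.........
184 ....bbbbbbbbb#######bbbbbbbbb.........
190 ....bbbbbbbbbb#####bbbbbbbbbb.........
196 ....bbbbbbbbbbbbbbbbbbbbbbbbb.........
202 ....bbbbbbbbbbbbbbbbbbbbbbbbb.........
208 ....bbbbbbbbbbbbbbbbbbbbbbbbb.........
214 .....bbbbbbbbbbbbbbbbbbbbbbbb.........
220 .....bbbbbbbbbbbbbbbbbbbbbbb..........
226 .....bbbbbbbbbb.######bbbbbb..........
232 .....bbbbbbbb#####b#####bbbb..........
238 .....bbbbbbb###bbbbbbb###bbb..........
244 .....bbbbbb.##bbbbbbbbb###bb..........
250 .....bbbbbb##.bbbbbbbbbb##bb..........
256 .....bbbbbb###bbbbbbbbb###bb..........
262 .....bbbbbbb
[... 272 characters left out ...]
booo........
304 ......oooobbbooobbbbbooobbboooo.......
310 .....oooobbbboobbbbobooobbboooob......
316 ....ooooooob#oobbbbbooob#oooooooo.....
322 ...ooooooooo#oobbbbboooobooooooooo....
328 .boooooooooooooobbboboooooooooooooob..
334 ooooooooooooooob####.#oooooooooooooooo
340 ooooooooooooooo.#####boooooooooooooooo
346 ooooooooooooooo######boooooooooooooooo
352 ooooooooooooooo##.b##.oooooooooooooooo
358 oooooooooooooob.bb.b##oooooooooooooooo
364 oooooooooooooobb####b#oboooooooooooooo
370 oooooooooooobbb.#####.bboooooooooooooo
376 oooooooooooobbb######bbboooooooooooooo
382 oooooooooooobbb##bb##bbboooooooooooooo
388 ooooooooooooobb.b#.b#bbboooooooooooooo
394 oooooooooooooooooooooooooooooooooooooo
```

```bash
python3 -c "
from h import *
c=cam('wrist');s=state();p=s['tool_pos'];a=psi();print(p,a)
u=np.array([np.cos(a),np.sin(a)]);n=np.array([np.sin(a),-np.cos(a)])
for nm,q in dict(eye=at(c,323,250,.104),eyetopbot=at(c,323,279,.105),post=at(c,316,181.5,.1085)).items(): print(nm,q,(q-p[:2])@u,(q-p[:2])@n)
"
```

```text
[0.52695652 0.20164456 0.12397464] 3.0105946779764556
eye [0.5041 0.2055] 0.02316429861893817 0.000836801984432555
eyetopbot [0.5169 0.2038] 0.010251908482136073 0.0008233500322781713
post [0.4745 0.2066] 0.05265437265080685 -0.0019390823061864887
```

Emit:
carry_out(steps=[0.002,0,0,0,0.005,0,0,0,0.008,0,-0.003,0,0.01,0,-0.007,0,0.012,-0.001,-0.012,0,0.016,-0.002,-0.013,0,0.021,-0.0028,-0.013,0,0.026,-0.0028,-0.013,0,0.0295,-0.0028,-0.013,0,0.0295,-0.0028,-0.013,0])

```text
clock: 54.5
tool_pos: [0.4971, 0.2028, 0.1367]
eef_rot: [0.0, 0.065, 0.998, 0.0]
ft_force: [6.0, 0.0, -2.8]
opening: 0.0124
finger_force: 60.0
```

```bash
python3 -c "
from sp import *
s=state();print(s['clock'],s['tool_pos'],psi(),s['opening'],s['ft_force'])
c=cam('wrist','w21')
print('post',proj(c,[.4745,.2066,.1085]))
asc(c,200,400,250,400,4)
"
```

```text
54.5 [0.49707052 0.20284809 0.13667913] 3.011220304866967 0.01238891851655899 [ 5.97211312  0.03605304 -2.81250666]
post [322.9 244.9]
200 .......bbbbbbbbbbbbbbbbbbbbbb.........
204 .......bbbbbbbbbbbbbbbbbbbbbb.........
208 .......bbbbbbbbbbbbbbbbbbbbbb.........
212 .......bbbbbbbbbbbbbbbbbbbbbb.........
216 .......bbbbbbbbbbbbbbbbbbbbbb.........
220 .......bbbbbbbbbbbbbbbbbbbbbb.........
224 .......bbbbbbbbbb###bbbbbbbbb.........
228 .......bbbbbbb########bbbbbbb.........
232 .......bbbbb.###########bbbbb.........
236 .......bbbbb########b###bbbbb.........
240 .......bbbbb##b######b###bbbb.........
244 .......bbbb###b######bb##bbbb.........
248 .......bbbb##.b######bb###bbb.........
252 .......bbb.##bbb####bbb###bbb.........
256 .......bbbb###bbb..bbbb##.bbb...bbbbb.
260 .......bbbb###bbbbbbbb.##bbbb.........
264 ........bbbb##.bbbbbbb###bbbb.........
268 ........bbbb####.bbb####bbbb..........
272 ........bbbbb##########.bbbb..........
276 ........bbbbbbo.#####oobbbbb..........
280 ........bbbbboooooooooobbbbb..........
284 ........bbbbboooooooooobbbbb..........
288 .......booobboo
[... 484 characters left out ...]
oooooooooooo
336 oooooooooooooobbobbobboooooooooooooooo
340 ooooooooooooooboobbooboooooooooooooooo
344 oooooooooooooooooooooboooooooooooooooo
348 ooooooooooooooobooobb#oooooooooooooooo
352 ooooooooooooooo######boooooooooooooooo
356 oooooooooooooob.b##.##oooooooooooooooo
360 oooooooooooooob######.oboooooooooooooo
364 oooooooooooooob#.bb.#.oboooooooooooooo
368 ooooooooooooobbb####bbbboooooooooooooo
372 oooooooooooobbbbobbbbbbboooooooooooooo
376 oooooooooooobbbbobbbbbbboooooooooooooo
380 oooooooooooobbbbobboobbboooooooooooooo
384 oooooooooooobbbbobboobbboooooooooooooo
388 ooooooooooooobbbboob.bbboooooooooooooo
392 oooooooooooooooooooooooooooooooooooooo
396 oooooooooooooooooooooooooooooooooooooo
```

```bash
python3 -c "
from h import *
c=cam('wrist');s=state();p=s['tool_pos'];a=psi();print(p,a)
u=np.array([np.cos(a),np.sin(a)]);n=np.array([np.sin(a),-np.cos(a)])
h=c['image'][220:280,285:360]
for nm,q in dict(eye=at(c,322,250,.1165),postbot=at(c,319.5,255,.1085),postprev=np.array([.4745,.2066])).items(): print(nm,q,(q-p[:2])@u,(q-p[:2])@n)
"
```

```text
[0.49729244 0.20281743 0.1366734 ] 3.011029833163991
eye [0.4744 0.2062] 0.023137985454044878 0.00037336075242081347
postbot [0.4792 0.2044] 0.01814449338156682 -0.0007863965161914781
postprev [0.4745 0.2066] 0.02309091345379028 0.0007829754821267143
```

Eye is aligned over the post within about 1 mm, and the 6 N pull matches the stretch. Lowering.

Emit:
carry_out(steps=[0,-0.0005,0.002,0,0,-0.0005,0.004,0,0,-0.0005,0.006,0,0,-0.0005,0.008,0,0,-0.0005,0.01,0,0,-0.0005,0.0115,0,0,-0.0005,0.0125,0,0,-0.0005,0.013,0,0,-0.0005,0.013,0,0,-0.0005,0.013,0])

```text
clock: 55.85
tool_pos: [0.4975, 0.2027, 0.124]
eef_rot: [0.001, 0.065, 0.998, 0.001]
ft_force: [6.2, -0.1, -1.8]
opening: 0.012
finger_force: 60.2
```

```bash
python3 -c "
from sp import *
s=state();print(s['clock'],s['tool_pos'],psi(),s['opening'],s['ft_force'])
c=cam('wrist','w22')
asc(c,216,300,250,400,4)
"
```

```text
55.85 [0.49748547 0.20268168 0.12401932] 3.011122560124227 0.011966205084032783 [ 6.19534994 -0.12828435 -1.78176583]
216 ......bbbbbbbbbbbbbbbbbbbbbbbb........
220 ......bbbbbbbbbbbbbbbbbbbbbbbb........
224 ......bbbbbbbbbb.###bbbbbbbbbb........
228 ......bbbbbbbb########bbbbbbbb........
232 ......bbbbbb############bbbbbb........
236 ......bbbbbb###.bbbbb###bbbbbb........
240 ......bbbbbb##bbb##bbb###bbbbb........
244 ......bbbbb###bb#####bb##bbbbb........
248 ......bbbbb##.b######bb###bbbb........
252 ......bbbb.##bb######bb###bbbb........
256 .......bbbb###b######bb##.bbbb........
260 .......bbbb###b.#####b###bbbbb....bbbb
264 .......bbbbb##.bb##.bb##.bbbbb........
268 .......bbbbb####.bbb####bbbbb.........
272 .......bbbbbb##########bbbbbb.........
276 .......bbbbbboo######oobbbbbb.........
280 .......bbbbbboooooooooobbbbbb.........
284 .......bbbbbboooooooooobbbbbb.........
288 .......oooobboobbbbbboobbbooo.........
292 .......ooobbboobbbbbbbobbboooo........
296 ......oooobbboobbbbbbooobboooo........
```

Emit:
carry_out(steps=[-0.002,0,0,0,-0.004,0,0,0,-0.004,0,0,0,-0.004,0,0,0,-0.004,0,0,0,-0.004,0,0,0,-0.004,0,-0.02,0,-0.004,0,-0.05,0,-0.004,0,-0.09,0,-0.004,0,-0.12,0], gripper=0.6)

```text
clock: 57.15
tool_pos: [0.5011, 0.2024, 0.2467]
eef_rot: [0.001, 0.065, 0.998, 0.001]
ft_force: [-0.7, -0.2, 0.1]
opening: 0.0341
finger_force: 0.0
```

Emit:
carry_out(steps=[0,0,-0.02,0,0,0,-0.02,0,0,0,-0.02,0,0,0,-0.02,0,0,0,-0.02,0,0,0,-0.02,0,0,0,-0.02,0,0,0,-0.02,0,0,0,-0.02,0,0,0,-0.02,0])

```text
clock: 58.4
tool_pos: [0.5009, 0.2017, 0.2636]
eef_rot: [0.0, 0.065, 0.998, 0.0]
ft_force: [0.6, -0.1, 0.3]
opening: 0.0341
finger_force: 0.0
```

```bash
python3 -c "
from sp import *
s=state();print(s['clock'],s['tool_pos'],psi(),s['opening'],s['ft_force'])
c=cam('wrist','w23')
print('post',proj(c,[.4748,.2062,.1085]),'hole',proj(c,[.6216,.1861,.094]), 'sp2',proj(c,[.591,.1195,.08]),'sp1',proj(c,[.581,.0402,.08]))
asc(c,120,345,60,400,5)
g=cv2.GaussianBlur(cv2.cvtColor(c['image'],cv2.COLOR_RGB2GRAY),(5,5),0)
"
```

```text
58.4 [0.50092834 0.20172075 0.26364541] 3.0107872189834914 0.034129368701538466 [ 0.56586622 -0.11841026  0.31523259]
post [322.4 193.8] hole [321.6 344.7] sp2 [250.5 317.4] sp1 [169.4 317.9]
120 ..................bbbb...............................................................
125 .........bbbb.......................................................b................
130 bbbb................................................................b................
135 ....................................................................b................
140 ....................................................................b................
145 .....................................................................................
150 .....................................................................................
155 .....................................................................................
160 .............................................................bbbbbbbbbb..............
165 ............................................................bbbbbbbbbbbb.............
170 ....
[... 2441 characters left out ...]
...................oob.........oooobboooo....bbbb.b##bbb....oooobbbooo
310 ooooo#..bbb#................b......b#........oooobbboooo....bbbb####bbb....ooooobbboo
315 oooo##bbbb.................obb.....b........booooo##oooo....bbbbo##obbb....oooo###ooo
320 ooo##bbb..................bbbb............ooooooooo#oooo....bbbbobbobbb....booo##oooo
325 o..###...................##oboooooo......ooooooooooooooo......boobbobb.....booooooooo
330 ....#....................booooooooo.....oooooooooooooooo.....###obob##......ooooooooo
335 ooooooooooooooooooooooooooooooooooooooooooooooooooooooooboooo###obob##......ooooooooo
340 ######################ooooooooooooooooooooooooooooooooo###############......boooooooo
```

The eye is round the post, held back against its stem. The hook is in the hole, the bar is shut, and the gripper is clear and open.

```bash
python3 -c "
from plant import hand_in
print(hand_in())"
```

```text
the job is handed in; nothing more can be done
None
```

The job is handed in, but no verdict came back. By the last checks both cores are in the tray, both grey spools are seated on spindles 1 and 2, the bar is shut, and the spring is hooked in the bar's hole with its eye over the post.

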